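# Stow seed canisters through the sprung flap of a mouse-proof store

### The job

Put the seed canisters away in the mouse-proof store: first push its drawer fully home until it seats, and pull the stiff top shutter open until its handle is level with the red lines. Then push every canister on the bench down through the sprung twin flap so that it drops into the closed drawer, and slide the shutter fully shut again. Only load through the flaps, never into an opened drawer, and leave the bottle, pot and trowel where they are.

Things in the scene. Friction and masses are not known exactly. Their poses are not given: they have to be found in the camera images.
- store_base (a point): Middle of the store's underside on the bench; axes as the mouth's. The store is a clear-sided box with a green top, 200 mm long (x), 170 mm wide (y), 210 mm high; the mouth lies 45 mm from its middle on the +x side. The drawer's front is on the -x side.
- mouth (a point): Centre of the square mouth, 46 x 46 mm, in the store's green top, at the level of the top (210 mm above the bench). Axes: z up; -x along the store's length towards the drawer's front, the way in which drawer and shutter open; y across. The yellow twin flap fills the mouth just under the shutter, its two halves meeting in the middle; cheeks at the mouth's y edges go 46 mm down.
- mark (a point): Point midway between the two red lines on the shutter's guides, 20 mm above the store's top; axes as the mouth's. The shutter's black handle stands level with it when the shutter is open by 70 mm. The guides are two bars along the store's length, 9 mm high, 35 to 43 mm either side of the middle.
- shutter_handle (a point): Centre of the shutter's black upright tab, 12 mm thick along the slide, 50 mm wide, 30 mm high; axes as the mouth's. The steel shutter plate (4 mm thick, its top 5.5 mm above the store's top) reaches from 10 mm on the -x side of the handle to 80 mm on the +x side; closed, it covers the mouth.
- shutter (a joint): How far the shutter is open, m: 0 closed, moves to -x (towards the drawer's front), stop at 0.095. It slides against about 6 N of friction and stays where it is left. Open by 70 mm it stands at the red lines and leaves the mouth clear.
- drawer (a joint): How far the drawer is pulled out, m: 0 fully home, opens to -x, stop at 0.09. Light friction (2 N), then a sprung detent in the last 10 mm that takes about 8 N to ride over; past it the drawer is seated.
- drawer_handle (a point): Middle of the drawer's round steel bar handle: 12 mm thick, 100 mm long across the store, 50 mm above the bench, its centre line 64 mm out from the green drawer front (70 mm from the store's wall when home); axes as the mouth's.
- drawer_in (a point): On the drawer's floor at its middle, 10 mm above the bench; axes as the mouth's. The white drawer is 190 mm by 142 mm inside, walls 60 mm high, with a slippery ramp under the mouth (home) that leads the canisters to the front.
- flap_a (a joint): Angle of the +x half of the sprung twin flap, rad: 0 shut (up to 0.05 at rest), 1.5 straight down. Each half is 21 mm long, hinged at the mouth's edge, and swings down. A canister's foot must press with 10 to 15 N to open them, far more than its weight. Let go half-way in, it stays jammed between them, holding them open; once its top is pushed 25 mm below the mouth it drops and they snap shut.
- flap_b (a joint): The same for the -x half of the twin flap.
- can0_center (a point): Centre of the seed canister with the orange cap and orange label: white square box 32 x 32 mm, 84 mm tall, about 130 g, bottom-heavy (the seed lies in its foot), point half-way up (42 mm above its foot); its z axis runs from foot to cap. Three to five canisters are present.
- can1_center (a point): Centre of the seed canister with the blue cap and blue label: white square box 32 x 32 mm, 84 mm tall, about 130 g, bottom-heavy (the seed lies in its foot), point half-way up (42 mm above its foot); its z axis runs from foot to cap. Three to five canisters are present.
- can2_center (a point): Centre of the seed canister with the red cap and red label: white square box 32 x 32 mm, 84 mm tall, about 130 g, bottom-heavy (the seed lies in its foot), point half-way up (42 mm above its foot); its z axis runs from foot to cap. Three to five canisters are present.
- can3_center (a point): Centre of the seed canister with the green cap and green label: white square box 32 x 32 mm, 84 mm tall, about 130 g, bottom-heavy (the seed lies in its foot), point half-way up (42 mm above its foot); its z axis runs from foot to cap. Three to five canisters are present.
- can4_center (a point): Centre of the seed canister with the yellow cap and yellow label: white square box 32 x 32 mm, 84 mm tall, about 130 g, bottom-heavy (the seed lies in its foot), point half-way up (42 mm above its foot); its z axis runs from foot to cap. Three to five canisters are present.
- bottle: White drinking bottle with black cap, 70 mm across, 200 mm tall, origin under its foot. A bystander.
- pot: Terracotta-coloured cup-shaped plant pot, 90 mm across, 85 mm tall, origin under its foot. A bystander.
- trowel: Hand trowel lying flat, 310 mm long, 55 mm wide, 24 mm thick; origin where blade and handle meet, blade towards +x, handle to -x. A bystander.
Mind the look-alikes: they are no part of the job. Leave any pink look-alike of the part that bears can4_center alone.

How it is judged:
By the outcome, as a careful person would: the job done as asked, in the order asked, and still so for the second after the job is handed in, with the robot touching nothing.
Of can0, can1, can2, can3, can4 only 3 to 5 are there at a start; the rules pass over those that are not, and their reading is None.
At some moment in a run one of can0, can1, can2, can3, can4 may be knocked a few centimetres aside while the robot is not near it.
It also fails if it takes over 210 s, if anything falls off the work surface, if the arm or the gripper's body presses on something with over 40 N, if the wrist force passes 120 N, or if a joint passes its speed limit or range.

### The arm

A 7-joint arm with a two-finger parallel gripper is mounted at the origin on the work surface. World frame = base frame: x ahead of the robot, y to its left, z up, the work surface at z = 0. Lengths are in m, angles in rad, forces in N, time in s.
With the tool pointing down it reaches from about 0.425 to 1.025 m from the base axis. Payload 9.4 kg.
Tool frame: the origin (TCP) lies at the very end of the fingers, on their centre line; the grasp point (between the pads) lies behind it (grasp_offset is the x of the grasp point in the tool frame, in m); x points along the fingers, y is the direction in which the jaws open and shut, and the axes are right-handed (so a half turn about x gives the same grasp; the last joint's range is limited). The gripper opens to 85 mm and grips with 20 to 120 N. Pads are 22 mm wide; open, the fingers measure 114 mm over their backs; the gripper's body (76 mm by 85 mm) begins 54 mm behind the grasp point. The pads swing forward as they close: fully open they stand 13 mm farther back than shut.
Start: joints at [-1.189, 0.599, -0.003, 1.599, 0.002, 0.943, -0.08], TCP at [0.321, 0.65, 0.206] pointing down, gripper open.
Joint ranges: [-2.57, 2.57], [-0.35, 1.97], [-1.29, 1.29], [0.11, 2.56], [-1.05, 4.19], [0.11, 1.86], [-2.63, 2.63]. Speed limits (rad/s): [2.22, 2.22, 3.01, 3.01, 3.14, 3.14, 3.14].

### API

Orientations are given as a unit quaternion [w, x, y, z].
In Python, from bench import * gives the robot as it stands. The module is installed in compiled form; this text tells all that it offers.
- The arm moves only by the shell command python3 -m inch 'ROWS' [OPENING]. ROWS is JSON, a list of rows, each a list of 2 entries, a list of its own where there are three numbers: the shift along the world's x, y, z in cm, then the turn, a rotation vector about the world's x, y, z in degrees. In form: [[[tx, ty, tz], [wx, wy, wz]], ...]. A call has 1 to 20 rows; each row shifts and turns the pose as measured when the row begins; what a row does not reach is not made up. A row lasts 1/10 s, in which the tool goes at most 50 mm and 8.59 degrees, less where a joint would pass 70% of its speed; a pose out of reach is approached as far as the arm can. A call is refused whole if a number of a shift passes 5 or a number of a turn 8.59, either way. A call with a gripper value outside its range is refused whole. OPENING is the gripper's target within -1 to 1 (shut at 1, half-way at 0, fully open at -1), set as the call begins (- or left out, the last holds). The fingers move at their own pace and stop on an object; the grip force is fixed at half the most. Time passes only in rows, so rows that do not move let the fingers close. It gives the time, the measured TCP pose, the force and the opening at its end, in the units of the state.
- sense(): the state, without advancing time (a new reading comes with each control period).
- capture(name): name is "side" or "top" or "wrist"; returns a dict with "image" (420x560x3 uint8, blue, green, red), "range_z" (420x560 float32, m along the optical axis (not along the pixel's ray), 0 where there is no reading), "mtx" (3x3 intrinsics, pixels), "distortion" ([k1, k2, p1, p2, k3] as OpenCV has them; the pictures are not rectified), "pose" (4x4, takes a point from camera to world coordinates). Camera axes: x right, y up, looking along -z (the intrinsics and any distortion apply to the point x, -y, -z); pixel columns grow to the right and rows downward; lengths in m; the calibration is good to about 2 mm. A picture is of the moment at which its call begins.
- hand_in(): hands the job in, once; it reports no verdict.
Trained networks look in the newest picture that a camera, given by its name, has taken for a name from the list of things; names that differ only in an ending like _2 or _b are one class to them, and where a whole thing is asked for, a point or a joint stands for the part that bears it (a point fixed in the world has none). Each returns a list of dicts, best first, with "confidence" (0 to 1); they miss things now and then, are a little off and sometimes report something else, mostly with a low value. They report only what shows in the picture. A call takes as long as a camera call. They do not tell look-alikes from the thing itself.
- recognise(camera, query): "point" ([x, y, z] in m, in world coordinates, good to about 4 mm: the middle of the surface that is visible of it).
- pinpoint(camera, query): "point" ([x, y, z] in m, in world coordinates, good to about 4 mm: a listed point, or the origin of a listed thing).
The state is a dict: "t": time; "q": joint angles; "joint_velocities": joint speeds; "effort": joint torques, N m; "position": TCP position; "tcp_rot": TCP orientation; "wrist_force": force on the tool from outside, world axes, zero at the start; "ft_torque": the same for the moment, N m; "finger_gap": finger opening in m.
Only numpy, scipy, OpenCV 4.12 (cv2) and the standard library are available. Lean on these libraries where they do the work, as an engineer would, in place of code of your own. Each camera call takes 0.05 s, during which the arm holds its last target.

## Working session

There is one attempt and no reset: what is moved stays moved. The work goes in short steps, Python scripts to look and compute and a shell command to move; the robot and the scene stay as the last step left them, time stands still between calls to the robot, and variables do not carry over. Pictures are saved under pics/ and viewed, and the job is handed in when it is done.

```bash
mkdir -p pics; ls; cat > h.py <<'E'
from bench import *
import numpy as np, cv2
def snap(cam,name):
    c=capture(cam); cv2.imwrite(f"pics/{name}.png",c["image"]); return c
def px2w(c,u,v,z=None):
    p=cv2.undistortPoints(np.array([[[u,v]]],float),c["mtx"],np.array(c["distortion"],float))[0,0]
    d=np.array([p[0],-p[1],-1.0]); T=np.array(c["pose"])
    dw=T[:3,:3]@d; o=T[:3,3]
    if z is None:
        r=c["range_z"][int(round(v)),int(round(u))]; return o+dw*r
    return o+dw*((z-o[2])/dw[2])
E
python3 - <<'E'
from h import *
s=sense(); print(s)
for k in ("side","top","wrist"):
    c=snap(k,k+"0"); print(k,c["pose"],c["mtx"],c["distortion"])
    for q in ["mouth","mark","store_base","shutter_handle","drawer_handle"]+["can%d_center"%i for i in range(5)]+["bottle","pot","trowel"]:
        print(q,[(np.round(r["point"],3).tolist(),round(r["confidence"],2)) for r in pinpoint(k,q)][:4])
print(sense()["t"])
E
```

```text
pics
{'t': 0.0, 'q': array([-1.18868735,  0.60017991, -0.00254558,  1.60016433,  0.00179407,
        0.94287804, -0.07978773]), 'joint_velocities': array([ 0.00021123, -0.00135635,  0.00092727,  0.00041295, -0.00173948,
        0.00036749, -0.00142665]), 'effort': array([-1.30376029e-03, -7.76453948e+01,  1.56433795e+00, -2.58032781e+01,
        1.22953622e-02,  8.84456502e-03,  7.75495721e-06]), 'position': array([0.3208708 , 0.64953869, 0.20536507]), 'tcp_rot': array([ 0.68850593,  0.16020093,  0.68866873, -0.16134011]), 'wrist_force': array([-0.29794482,  0.31923247, -0.98521436]), 'ft_torque': array([ 0.01288344,  0.01781831, -0.00309406]), 'finger_gap': 0.08549188742626675}
side [[ 0.77297135  0.42736717 -0.46890574 -0.17632853]
 [-0.63409508  0.49599847 -0.59321914 -0.84487584]
 [-0.02094585  0.75587222  0.65438403  1.05485147]
 [ 0.          0.          0.          1.        ]] [[456.63229851   0.         282.83323865]
 [  0.         456.63229851 207.61204884]
 [  0.           0.           1.        ]] [0.03768662 0.         0.         0.         0.        ]
mouth [([0.548, 0.
[... 1840 characters left out ...]
68), ([0.535, -0.195, 0.045], 0.66)]
wrist [[ 4.42775645e-01 -8.52598263e-01 -2.77535456e-01  2.49961991e-01]
 [ 8.96632067e-01  4.21311779e-01  1.36188549e-01  6.84661894e-01]
 [ 8.14836613e-04 -3.09148162e-01  9.51013538e-01  3.74933440e-01]
 [ 0.00000000e+00  0.00000000e+00  0.00000000e+00  1.00000000e+00]] [[291.24122923   0.         283.922322  ]
 [  0.         291.24122923 212.64048962]
 [  0.           0.           1.        ]] [-0.02177051  0.          0.          0.          0.        ]
mouth []
mark []
store_base []
shutter_handle []
drawer_handle []
can0_center []
can1_center []
can2_center []
can3_center []
can4_center []
bottle [([0.384, 0.457, -0.0], 0.79)]
pot []
trowel []
2.1
```

View pics/side0.png

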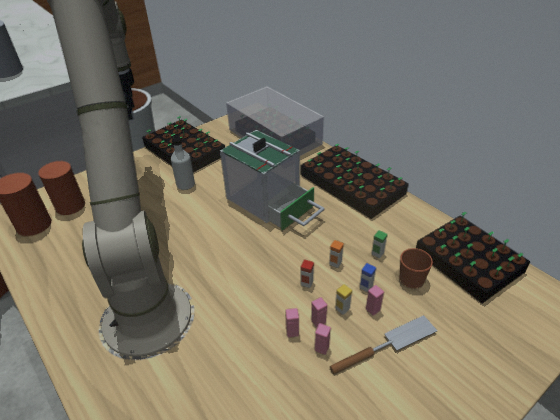

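View pics/top0.png

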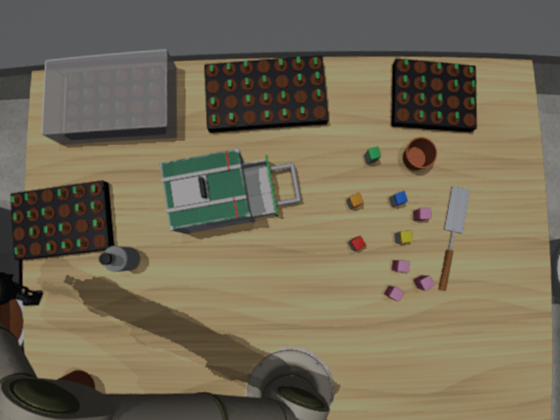

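```bash
cat >> h.py <<'E'
import bench
HS={"orange":(8,22),"blue":(100,130),"red":None,"green":(40,85),"yellow":(23,36)}
def cloud(c):
    H,W=c["range_z"].shape
    uu,vv=np.meshgrid(np.arange(W),np.arange(H))
    p=cv2.undistortPoints(np.stack([uu,vv],-1).reshape(-1,1,2).astype(float),c["mtx"],np.array(c["distortion"],float))[:,0]
    d=np.c_[p[:,0],-p[:,1],-np.ones(len(p))]*c["range_z"].reshape(-1,1)
    T=np.array(c["pose"]); return (d@T[:3,:3].T+T[:3,3]).reshape(H,W,3)
def jaw():
    from scipy.spatial.transform import Rotation as R
    s=sense(); q=s["tcp_rot"]; M=R.from_quat([q[1],q[2],q[3],q[0]]).as_matrix()
    return s["position"],np.degrees(np.arctan2(M[1,1],M[0,1])),M
def cans(c):
    P=cloud(c); hsv=cv2.cvtColor(c["image"],cv2.COLOR_BGR2HSV); out={}
    for k,h in HS.items():
        H,S=hsv[...,0],hsv[...,1]
        m=((H<7)|(H>174)) if h is None else (H>=h[0])&(H<=h[1])
        m=m&(S>130)&(abs(P[...,2]-0.084)<0.008)&(P[...,0]>0.15)&(P[...,1]<0.0)
        n,l,st,ce=cv2.connectedComponentsWithStats(m.astype(np.uint8))
        for i in range(1,n):
            if st[i,4]<25: continue
            q=P[l==i][:,:2]; r=cv2.minAreaRect((q*1000).astype(np.float32))
            out.setdefault(k,[]).append((np.round(q.mean(0),4).tolist(),np.round(np.array(r[0])/1000,4).tolist(),np.round(r[1],0).tolist(),round(r[2],1),int(st[i,4])))
    return out
E
python3 - <<'E'
from h import *
print([n for n in dir(bench) if not n.startswith('__')])
print(getattr(bench,'grasp_offset',None))
c=capture("top"); 
for k,v in cans(c).items(): print(k,v)
P=cloud(c); 
m=(abs(P[...,2]-.215)<.02)&(P[...,0]>.4)&(P[...,0]<.7)&(P[...,1]>.05)&(P[...,1]<.4)
q=(P[m][:,:2]*1000).astype(np.float32); print(m.sum(),cv2.minAreaRect(q),np.percentile(P[m][:,2],[5,50,95]))
p,a,M=jaw(); print(p,a,M.round(3))
im=cv2.resize(c["image"][130:310,150:460],None,fx=2.5,fy=2.5,interpolation=cv2.INTER_CUBIC); cv2.imwrite("pics/topz.png",im)
E
```

```text
['MotionError', 'capture', 'grasp_offset', 'hand_in', 'pinpoint', 'recognise', 'sense']
-0.0187
orange [([0.6605, -0.3888], [0.6616, -0.3839], [80.0, 90.0], 46.2, 134), ([0.5361, -0.194], [0.5362, -0.1936], [31.0, 31.0], 21.3, 130)]
blue [([0.5381, -0.3169], [0.5378, -0.3174], [29.0, 29.0], 16.7, 110)]
red [([0.4171, -0.1946], [0.4178, -0.1948], [31.0, 30.0], 29.9, 124)]
green [([0.6634, -0.2489], [0.6631, -0.2487], [30.0, 28.0], 13.5, 103)]
yellow [([0.4317, -0.3278], [0.4316, -0.3284], [32.0, 31.0], 4.6, 133)]
5329 ((556.470458984375, 202.327392578125), (173.52342224121094, 204.4061279296875), 8.94454574584961) [0.20477786 0.20935309 0.21783698]
[0.32108699 0.6500211  0.20628379] 63.71567202000611 [[ 0.     0.443  0.897]
 [-0.     0.897 -0.443]
 [-1.     0.     0.   ]]
```

View pics/topz.png

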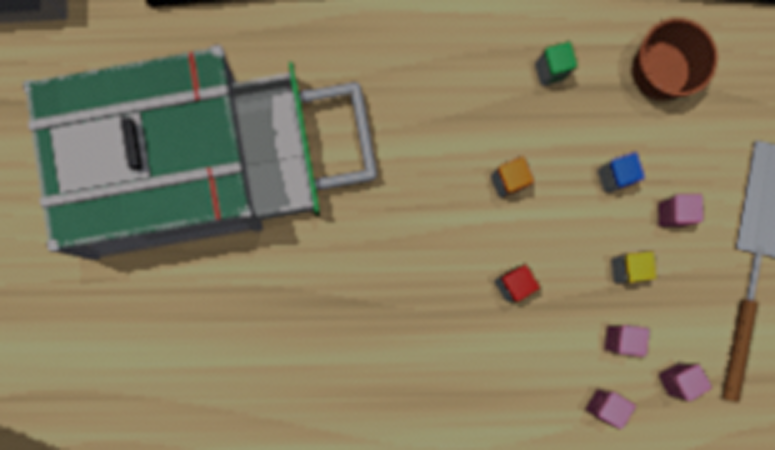

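```bash
python3 -m inch '[[[0,0,5],[0,0,0]],[[0,0,5],[0,0,0]],[[0,0,5],[0,0,0]]]' 1; python3 -m inch '[[[1.5,-4,0],[0,0,2]],[[1.5,-4,0],[0,0,2]],[[1.5,-4,0],[0,0,2]],[[1.5,-4,0],[0,0,2]],[[1.5,-4,0],[0,0,2]],[[1.5,-4,0],[0,0,2]],[[1.5,-4,0],[0,0,2]],[[1.5,-4,0],[0,0,2]],[[1.5,-4,0],[0,0,2]],[[1.5,-4,0],[0,0,2]],[[1.5,-4,0],[0,0,2]],[[1.5,-4,0],[0,0,2]],[[1.5,-4,0],[0,0,2]],[[1.5,-4,0],[0,0,2]],[[1.5,-4,0],[0,0,2]],[[1.5,-4,0],[0,0,2]],[[1.5,-4,0],[0,0,2]]]'
python3 -c "
from h import *
print(jaw(),sense()['t'])"
```

```text
t: 2.45
position: [0.319, 0.6457, 0.3509]
tcp_rot: [0.688, 0.155, 0.69, -0.166]
wrist_force: [0.6, 0.7, -0.8]
finger_gap: 0.0439
t: 4.15
position: [0.5764, -0.0528, 0.3641]
tcp_rot: [0.707, -0.058, 0.702, 0.062]
wrist_force: [0.7, 0.5, 0.4]
finger_gap: -0.0003
(array([ 0.57641853, -0.05284536,  0.36411481]), np.float64(99.75898637493874), array([[ 0.00569366, -0.16950181,  0.98551343],
       [ 0.00622379,  0.98551632,  0.16946635],
       [-0.99996442,  0.00516874,  0.00666614]])) 4.15
```

```bash
python3 -m inch '[[[2.6,-3.7,0],[0,0,-0.8]],[[0,0,-5],[0,0,0]],[[0,0,-5],[0,0,0]],[[0,0,-5],[0,0,0]],[[0,0,-5],[0,0,0]],[[0,0,-5],[0,0,0]],[[0,0,-4],[0,0,0]],[[0,0,0],[0,0,0]]]' 1
python3 - <<'E'
from h import *
print(jaw()[:2])
c=snap("side","s1"); print(pinpoint("side","drawer_handle"))
snap("wrist","w1")
E
```

```text
t: 4.95
position: [0.6058, -0.102, 0.0715]
tcp_rot: [0.712, -0.051, 0.699, 0.051]
wrist_force: [-0.7, -0.3, 0.6]
finger_gap: -0.0001
(array([ 0.6057648 , -0.10201642,  0.07146275]), np.float64(98.31372188472605))
[{'point': [0.5905, -0.0305, 0.0515], 'confidence': 0.95}, {'point': [0.5653, 0.1356, 0.0097], 'confidence': 0.28}]
```

View pics/s1.png

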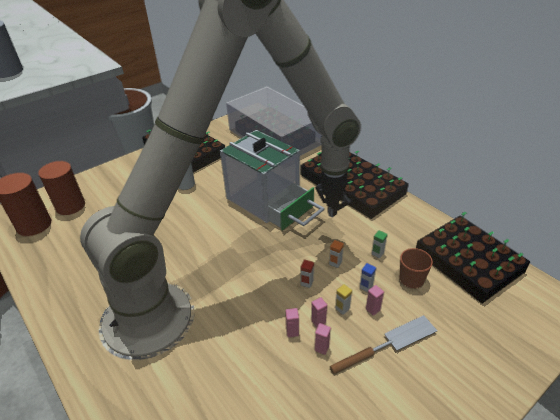

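View pics/w1.png

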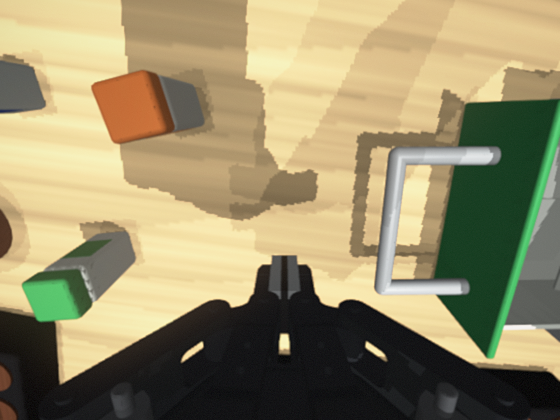

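```bash
python3 -m inch '[[[0,0,-3.5],[0,0,0]],[[0,0,-0.3],[0,0,0]],[[-0.3,2,0],[0,0,0]],[[-0.3,2,0],[0,0,0]],[[-0.3,1.5,0],[0,0,0]],[[-0.3,1.5,0],[0,0,0]],[[-0.2,1.2,0],[0,0,0]],[[-0.2,1.2,0],[0,0,0]]]' 1
```

```text
t: 5.9
position: [0.6058, -0.0088, 0.0604]
tcp_rot: [0.726, -0.051, 0.684, 0.048]
wrist_force: [0.9, -0.3, 0.2]
finger_gap: -0.0001
```

```bash

python3 - <<'E'
from h import *
print(jaw(),sense()['q'])
c=snap("side","s2"); print(pinpoint("side","drawer_handle"))
snap("wrist","w2")
E
```

```text
(array([ 0.6057763 , -0.00884594,  0.0604243 ]), np.float64(98.0020190549295), array([[ 0.0585264 , -0.13920186,  0.98853301],
       [-0.00123895,  0.99021951,  0.1395127 ],
       [-0.99828509, -0.00938992,  0.05778152]])) [-0.17528898  0.63708439  0.1375883   2.04556454 -0.19223724  0.41172353
  1.81817769]
[{'point': [0.5917, -0.0317, 0.0484], 'confidence': 0.81}]
```

View pics/w2.png

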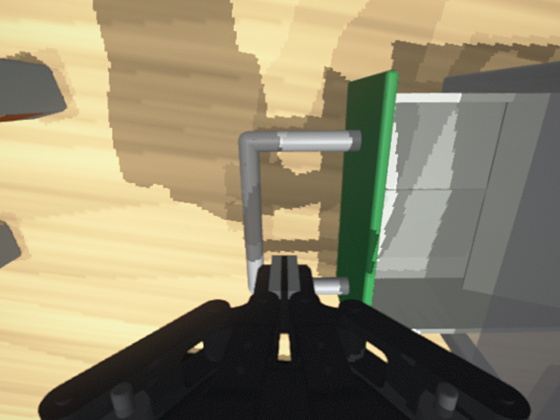

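```bash

python3 - <<'E'
from h import *
for k in ("wrist","top","side"):
    c=capture(k); P=cloud(c); T=np.array(c["pose"])
    if k=="wrist":
        for w in (sense()["position"],[.5905,-.031,.056]):
            pc=T[:3,:3].T@(np.array(w)-T[:3,3]); p,_=cv2.projectPoints(np.array([[pc[0],-pc[1],-pc[2]]]),np.zeros(3),np.zeros(3),c["mtx"],np.array(c["distortion"])); print(w,p.ravel())
        for u,v in ((250,145),(250,180),(252,220),(255,270),(330,287),(285,262)): print(u,v,P[v,u].round(3))
    m=(abs(P[...,2]-.052)<.008)&(P[...,0]>.5)&(P[...,0]<.67)&(P[...,1]>-.06)&(P[...,1]<.0)
    q=P[m]; print(k,m.sum(),q.min(0).round(3),q.max(0).round(3))
E
```

```text
[ 0.60526999 -0.00974033  0.05916684] [282.8709553  248.61699682]
[0.5905, -0.031, 0.056] [252.52509812 221.04517912]
250 145 [ 0.544 -0.037  0.058]
250 180 [ 0.564 -0.035  0.056]
252 220 [ 0.589 -0.031  0.057]
255 270 [ 0.625 -0.026  0.058]
330 287 [0.631 0.026 0.056]
285 262 [ 0.592 -0.01   0.097]
wrist 3908 [ 0.531 -0.043  0.05 ] [ 0.646 -0.     0.059]Traceback (most recent call last):
  File "<stdin>", line 9, in <module>
    return umr_minimum(a, axis, None, out, keepdims, initial, where)
ValueError: zero-size array to reduction operation minimum which has no identity
```

```bash
python3 -m inch '[[[0,0,1.5],[0,3.3,0]],[[0,-4,0],[0,0,0]],[[0,-4,0],[0,0,0]],[[-0.4,0,-2],[0,0,0]],[[0,0,-2],[0,0,0]],[[0,0,-1],[0,0,0]]]' 1
python3 -c "
from h import *
print(jaw(),sense()['q'])"
```

```text
t: 6.75
position: [0.602, -0.1004, 0.0238]
tcp_rot: [0.705, -0.049, 0.706, 0.045]
wrist_force: [0.1, -0.6, -0.1]
finger_gap: 0.0002
(array([ 0.60198236, -0.100366  ,  0.02380795]), np.float64(97.62261278281719), array([[-0.00129377, -0.13264557,  0.99116269],
       [-0.00572343,  0.99114827,  0.13263617],
       [-0.99998278, -0.00550125, -0.00204151]])) [-0.01133351  0.71116675  0.12158222  2.0018939  -0.17356128  0.43881686
  1.94226563]
```

```bash
python3 -m inch '[[[-0.2,1.5,0],[0,0,0]],[[-0.2,1.5,0],[0,0,0]],[[-0.2,1.5,0],[0,0,0]],[[-0.2,1.2,0],[0,0,0]],[[-0.2,1,0],[0,0,0]],[[-0.2,1,0],[0,0,0]],[[-0.1,1,0],[0,0,0]]]' 1
python3 -c "
from h import *
print(jaw()[:2],sense()['q'])"
```

```text
t: 7.45
position: [0.5881, -0.0066, 0.0251]
tcp_rot: [0.705, -0.049, 0.706, 0.045]
wrist_force: [0.1, -2.7, -0.5]
finger_gap: 0.0001
(array([ 0.58814753, -0.0066228 ,  0.0251302 ]), np.float64(97.62710736344788)) [-0.18193652  0.69476441  0.13914707  2.05386681 -0.20994458  0.40635593
  1.82249327]
```

Pushing (−2.7 N). About 20 mm left.

```bash
for i in 1; do python3 -m inch '[[[-0.1,0.7,0],[0,0,0]],[[0,0,0],[0,0,0]]]' 1;  python3 -m inch '[[[-0.1,0.5,0],[0,0,0]]]' 1; python3 -m inch '[[[-0.1,0.5,0],[0,0,0]]]' 1; done
```

```text
t: 7.65
position: [0.5867, 0.0034, 0.0252]
tcp_rot: [0.705, -0.05, 0.706, 0.046]
wrist_force: [0.3, -0.4, 1.3]
finger_gap: -0.0002
t: 7.75
position: [0.586, 0.0076, 0.0252]
tcp_rot: [0.705, -0.05, 0.706, 0.045]
wrist_force: [0.9, -2.4, -0.4]
finger_gap: 0.0001
t: 7.85
position: [0.5853, 0.0123, 0.0252]
tcp_rot: [0.706, -0.05, 0.705, 0.045]
wrist_force: [2.6, -11.2, -1.5]
finger_gap: -0.0002
```

```bash
for i in 1 2 3; do python3 -m inch '[[[-0.1,0.5,0],[0,0,0]]]' 1; done
```

```text
t: 7.95
position: [0.585, 0.0141, 0.0253]
tcp_rot: [0.706, -0.05, 0.705, 0.043]
wrist_force: [2.5, -10.7, -1.1]
finger_gap: -0.0001
t: 8.05
position: [0.5845, 0.017, 0.0254]
tcp_rot: [0.707, -0.05, 0.705, 0.041]
wrist_force: [0.9, -5.1, -0.2]
finger_gap: -0.0002
t: 8.15
position: [0.5839, 0.0206, 0.0254]
tcp_rot: [0.707, -0.049, 0.705, 0.04]
wrist_force: [1.5, -8.9, 0.7]
finger_gap: -0.0001
```

```bash
for i in 1 2 3; do python3 -m inch '[[[-0.1,0.4,0],[0,0,0]]]' 1; done
python3 - <<'E'
from h import *
c=snap("side","s3"); print(pinpoint("side","drawer_handle"))
E
```

```text
t: 8.25
position: [0.5838, 0.021, 0.0257]
tcp_rot: [0.708, -0.05, 0.704, 0.037]
wrist_force: [3.4, -18.8, -0.0]
finger_gap: 0.0002
t: 8.35
position: [0.5837, 0.0208, 0.0259]
tcp_rot: [0.708, -0.05, 0.703, 0.035]
wrist_force: [3.6, -13.9, 0.3]
finger_gap: -0.0002
t: 8.45
position: [0.5836, 0.0206, 0.0262]
tcp_rot: [0.709, -0.05, 0.703, 0.032]
wrist_force: [2.6, -13.5, 0.6]
finger_gap: 0.0
[{'point': [0.5803, 0.0348, 0.0518], 'confidence': 0.64}, {'point': [0.3877, 0.4547, 0.0005], 'confidence': 0.41}]
```

View pics/s3.png

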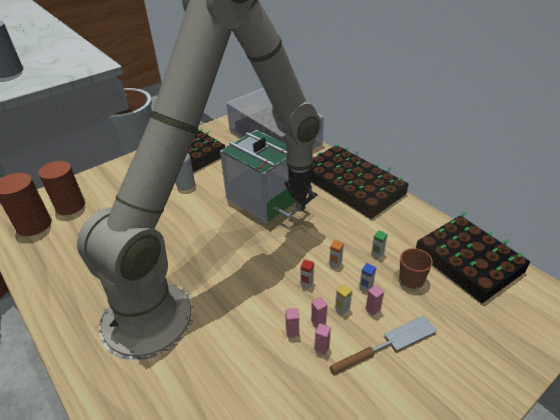

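```bash
python3 -m inch '[[[0.3,-3,0],[0,0,0]],[[0,0,4],[0,0,0]],[[0,0,5],[0,0,0]],[[0,0,5],[0,0,0]],[[0,0,5],[0,0,0]],[[0,0,5],[0,0,0]],[[0,0,5],[0,0,0]],[[0,0,4],[0,0,0]],[[0,4,0],[0,0,0]],[[-0.5,5,0],[0,0,0]],[[-0.5,5,0],[0,0,0]],[[-0.5,4,0],[0,0,0]],[[0,0,0],[0,0,0]]]' -1
python3 - <<'E'
from h import *
print(jaw())
c=snap("wrist","w4")
for q in ("shutter_handle","mouth","mark"): print(q,pinpoint("wrist",q))
P=cloud(c)
m=(P[...,2]>.236)&(P[...,2]<.256)&(P[...,0]>.5)&(P[...,0]<.62)&(P[...,1]>.12)&(P[...,1]<.26)
cv2.imwrite("pics/m4.png",m.astype(np.uint8)*255)
r=cv2.minAreaRect((P[m][:,:2]*1000).astype(np.float32)); print(m.sum(),r)
E
```

```text
t: 9.85
position: [0.5626, 0.1779, 0.3658]
tcp_rot: [0.707, -0.045, 0.705, 0.033]
wrist_force: [-0.1, 0.2, 0.6]
finger_gap: 0.0854
(array([0.56263551, 0.17793332, 0.36578176]), np.float64(96.28378907300036), array([[ 0.00497657, -0.10943607,  0.99398138],
       [-0.01718716,  0.9938375 ,  0.10950628],
       [-0.9998399 , -0.01762868,  0.00306501]]))
shutter_handle [{'point': [0.5578, 0.2024, 0.23], 'confidence': 0.97}, {'point': [0.662, -0.2542, 0.0383], 'confidence': 0.49}]
mouth [{'point': [0.5525, 0.2423, 0.211], 'confidence': 0.86}]
mark [{'point': [0.5683, 0.133, 0.2317], 'confidence': 0.56}]
580 ((556.2537231445312, 199.78794860839844), (49.61653518676758, 12.11963176727295), 8.842056274414062)
```

View pics/w4.png

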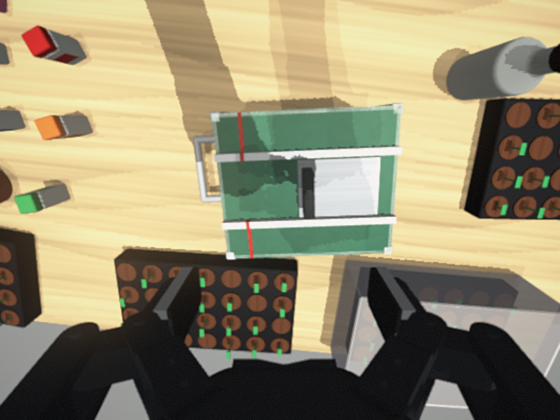

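```bash
python3 -m inch '[[[-0.6,2.2,0],[1,0,2.6]],[[0,0,-4],[0,0,0]],[[0,0,-4],[0,0,0]],[[0,0,0],[0,0,0]]]' -1
python3 - <<'E'
from h import *
print(jaw())
E
```

```text
t: 10.45
position: [0.5593, 0.1892, 0.2861]
tcp_rot: [0.709, -0.05, 0.702, 0.051]
wrist_force: [-0.3, 0.4, 1.1]
finger_gap: 0.0852
(array([0.55932208, 0.18916668, 0.2861299 ]), np.float64(98.1880954399795), array([[ 1.03358973e-02, -1.42423276e-01,  9.89751878e-01],
       [ 1.23002202e-03,  9.89805812e-01,  1.42418192e-01],
       [-9.99945827e-01, -2.54603208e-04,  1.04057150e-02]]))
```

```bash
python3 -m inch '[[[-0.3,1.1,0],[0,0.6,0.7]],[[0,0,-3.2],[0,0,0]],[[0,0,-3.2],[0,0,0]],[[0,0,0],[0,0,0]]]' -1
python3 - <<'E'
from h import *
print(jaw())
E
```

```text
t: 10.85
position: [0.5595, 0.2034, 0.2279]
tcp_rot: [0.707, -0.053, 0.703, 0.058]
wrist_force: [0.4, -0.8, 0.9]
finger_gap: 0.0854
(array([0.55949433, 0.20336993, 0.22788278]), np.float64(98.97561917487285), array([[ 0.00529167, -0.15601135,  0.98774109],
       [ 0.00691801,  0.98773699,  0.15597364],
       [-0.99996207,  0.00600785,  0.00630607]]))
```

```bash
python3 -m inch '[[[-0.3,-0.4,-0.4],[0,0,0]],[[0,0,0],[0,0,0]],[[0,0,0],[0,0,0]],[[0,0,0],[0,0,0]],[[0,0,0],[0,0,0]],[[0,0,0],[0,0,0]],[[0,0,0],[0,0,0]]]' 1
python3 - <<'E'
from h import *
print(jaw()[:2])
E
```

```text
t: 11.55
position: [0.5601, 0.2011, 0.2324]
tcp_rot: [0.71, -0.052, 0.699, 0.059]
wrist_force: [0.1, 0.2, 0.3]
finger_gap: 0.0004
(array([0.56009812, 0.20113816, 0.23242425]), np.float64(99.01182289694805))
```

```bash

python3 - <<'E'
from h import *
c=snap("wrist","w5"); c2=snap("side","s5")
cv2.imwrite("pics/s5z.png",cv2.resize(c2["image"][110:250,190:350],None,fx=4,fy=4,interpolation=cv2.INTER_CUBIC))
print(pinpoint("wrist","shutter_handle"),pinpoint("side","shutter_handle"))
E
```

```text
[{'point': [0.5629, 0.2011, 0.2315], 'confidence': 0.71}] [{'point': [0.5538, 0.201, 0.2296], 'confidence': 0.82}]
```

View pics/w5.png

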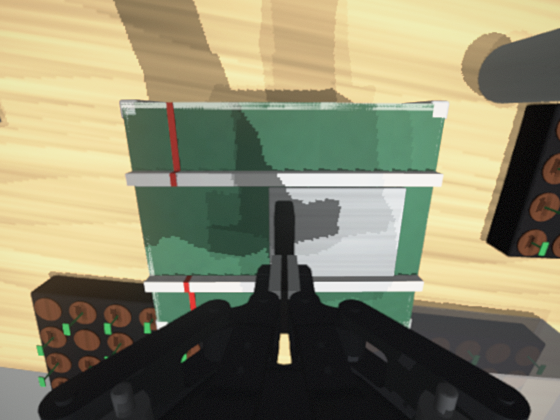

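View pics/s5z.png

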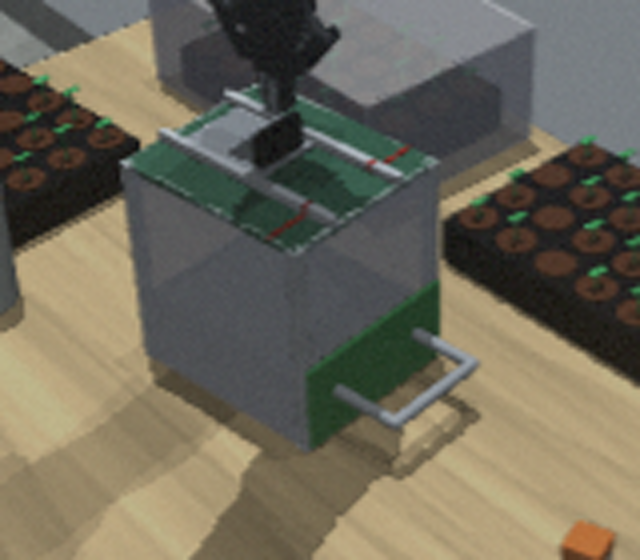

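```bash

python3 - <<'E'
from h import *
c=capture("wrist"); P=cloud(c)
for u,v in ((285,205),(285,225),(285,245),(285,252),(285,258),(285,265),(275,270),(293,270),(240,240),(340,250),(285,180),(285,284)): print(u,v,P[v,u].round(4))
T=np.array(c["pose"])
for w in (sense()["position"],[.5563,.1998,.245]):
    pc=T[:3,:3].T@(np.array(w)-T[:3,3]); p,_=cv2.projectPoints(np.array([[pc[0],-pc[1],-pc[2]]]),np.zeros(3),np.zeros(3),c["mtx"],np.array(c["distortion"])); print(w,p.ravel())
print(jaw()); print(sense()["wrist_force"])
E
```

```text
285 205 [0.532  0.197  0.2283]
285 225 [0.5379 0.1977 0.2468]
285 245 [0.5499 0.1996 0.2474]
285 252 [0.5547 0.2004 0.2465]
285 258 [0.5485 0.1992 0.266 ]
285 265 [0.5492 0.1992 0.2719]
275 270 [0.5492 0.1943 0.2781]
293 270 [0.5475 0.2026 0.2788]
240 240 [0.5677 0.1708 0.2111]
340 250 [0.562  0.2408 0.2168]
285 180 [0.5184 0.195  0.2193]
285 284 [0.5486 0.1988 0.2898]
[0.55995479 0.20107323 0.23204784] [284.38173194 249.24379116]
[0.5563, 0.1998, 0.245] [283.4832009  253.13976771]
(array([0.55995479, 0.20107323, 0.23204784]), np.float64(99.01259536980216), array([[ 0.01390325, -0.15664429,  0.98755722],
       [ 0.01197834,  0.98760791,  0.15648369],
       [-0.9998316 ,  0.00965366,  0.0156073 ]]))
[ 0.31911575  1.12007805 -0.12158429]
```

```bash
python3 -m inch '[[[0,0,4],[0,0,0]],[[0,0,4],[0,0,0]],[[0,0,0],[0,0,0]]]' 1
python3 - <<'E'
from h import *
c=snap("wrist","w6"); P=cloud(c); p,a,M=jaw(); print(p)
for v in range(240,300,4):
    print(v,[((P[v,u]-p)@M).round(3).tolist() for u in (275,285)], P[v,285].round(3))
c=snap("side","s6")
P=cloud(c)
cv2.imwrite("pics/s6z.png",cv2.resize(c["image"][60:220,190:350],None,fx=4,fy=4,interpolation=cv2.INTER_CUBIC))
T=np.array(c["pose"]); w=p
pc=T[:3,:3].T@(np.array(w)-T[:3,3]); q,_=cv2.projectPoints(np.array([[pc[0],-pc[1],-pc[2]]]),np.zeros(3),np.zeros(3),c["mtx"],np.array(c["distortion"])); print(q, (q-[190,60])*4)
E
```

```text
t: 12.1
position: [0.559, 0.2007, 0.313]
tcp_rot: [0.709, -0.052, 0.701, 0.059]
wrist_force: [1.1, 1.5, 0.4]
finger_gap: -0.0
[0.55799314 0.20041305 0.31071755]
240 [[0.092, -0.009, 0.036], [0.09, 0.001, 0.035]] [0.593 0.208 0.221]
244 [[0.092, -0.009, 0.04], [0.09, 0.001, 0.039]] [0.597 0.208 0.221]
248 [[0.1, -0.009, 0.048], [0.1, 0.001, 0.048]] [0.606 0.21  0.212]
252 [[0.1, -0.009, 0.053], [0.1, 0.001, 0.053]] [0.61  0.211 0.211]
256 [[-0.171, -0.0, -0.079], [-0.034, 0.0, -0.01]] [0.548 0.199 0.344]
260 [[-0.038, -0.005, -0.01], [-0.038, 0.0, -0.01]] [0.548 0.199 0.348]
264 [[-0.043, -0.005, -0.01], [-0.043, 0.0, -0.01]] [0.548 0.199 0.353]
268 [[-0.046, -0.005, -0.01], [-0.048, 0.0, -0.011]] [0.547 0.199 0.359]
272 [[-0.052, -0.004, -0.011], [-0.051, 0.0, -0.01]] [0.548 0.199 0.361]
276 [[-0.054, -0.004, -0.01], [-0.054, 0.0, -0.01]] [0.548 0.199 0.364]
280 [[-0.057, -0.004, -0.01], [-0.057, 0.0, -0.01]] [0.548 0.199 0.368]
284 [[-0.061, -0.004, -0.01], [-0.061, 0.0, -0.01]] [0.547 0.198 0.372]
288 [[-0.064, -0.004, -0.01], [-0.065, 0.0, -0.011]] [0.547 0.198 0.375]
292 [[-0.066, -0.004, -0.01], [-0.066, 0.0, -0.009]] [0.548 0.199 0.376]
296 [[-0.071, -0.004, -0.011], [-0.066, 0.0, -0.007]] [0.55  0.199 0.376]
[[[257.74860026 122.60131301]]] [[[270.99440106 250.40525204]]]
```

View pics/s6z.png

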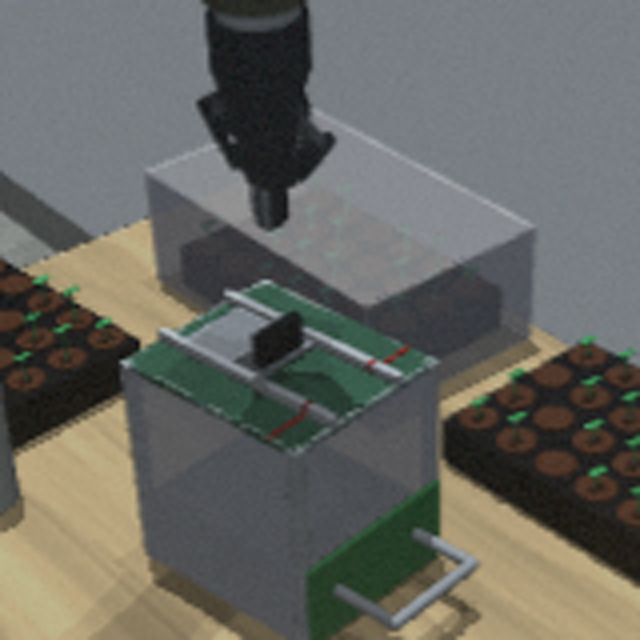

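View pics/w6.png

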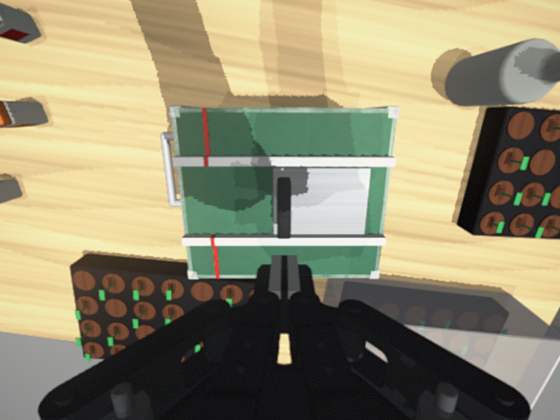

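```bash
python3 - <<'E'
from h import *
c=capture("side"); P=cloud(c); p,a,M=jaw(); print(p)
Q=(P-p)@M
m=(abs(Q[...,1])<.02)&(abs(Q[...,2])<.02)&(Q[...,0]<.02)&(Q[...,0]>-.08)
print(m.sum(), np.sort(Q[m][:,0])[-8:].round(4)); i=np.argsort(Q[m][:,0])[-4:]; print(P[m][i].round(3),Q[m][i].round(3))
for k in range(112,124): print(k,[Q[k,u].round(3).tolist() for u in (256,258)])
print(sense()['q'])
E
```

```text
[0.55659745 0.2000773  0.30805497]
135 [-0.0298 -0.0295 -0.0284 -0.0282 -0.027  -0.0267 -0.0258 -0.024 ]
[[0.549 0.19  0.335]
 [0.558 0.191 0.335]
 [0.547 0.203 0.334]
 [0.558 0.197 0.332]] [[-0.027 -0.008 -0.009]
 [-0.027 -0.009 -0.   ]
 [-0.026  0.004 -0.009]
 [-0.024 -0.003  0.001]]
112 [[-0.046, -0.005, -0.008], [-0.05, -0.015, -0.009]]
113 [[-0.044, -0.006, -0.01], [-0.048, -0.016, -0.01]]
114 [[-0.041, -0.007, -0.011], [-0.042, -0.013, -0.008]]
115 [[-0.037, -0.006, -0.01], [-0.038, -0.012, -0.008]]
116 [[-0.033, -0.005, -0.009], [-0.035, -0.013, -0.008]]
117 [[-0.757, -0.912, -0.884], [-0.024, -0.003, 0.001]]
118 [[0.184, 0.255, 0.241], [0.179, 0.243, 0.241]]
119 [[0.182, 0.248, 0.234], [0.173, 0.23, 0.228]]
120 [[0.179, 0.239, 0.224], [0.183, 0.238, 0.235]]
121 [[0.178, 0.232, 0.217], [0.178, 0.227, 0.223]]
122 [[0.182, 0.232, 0.217], [0.184, 0.229, 0.225]]
123 [[0.187, 0.233, 0.218], [0.183, 0.222, 0.218]]
[-0.60001304  0.33678736  0.22145639  1.80722631 -0.09227055  1.00100961
  1.38712238]
```

```bash
python3 -m inch '[[[0,0,0],[0,0.8,0]],[[0,0,-4],[0,0,0]],[[0,0,-3],[0,0,0]],[[0,0,-2],[0,0,0]],[[0,0,-1],[0,0,0]],[[0,0,0],[0,0,0]]]' -1
python3 - <<'E'
from h import *
print(jaw())
E
```

```text
t: 12.85
position: [0.5542, 0.1991, 0.1993]
tcp_rot: [0.698, -0.054, 0.712, 0.057]
wrist_force: [0.3, 0.5, 0.1]
finger_gap: 0.085
(array([0.55423473, 0.1991053 , 0.19933563]), np.float64(99.00866238667793), array([[-0.02049658, -0.15658013,  0.98745256],
       [ 0.00367188,  0.98764159,  0.15668632],
       [-0.99978318,  0.00683734, -0.01966834]]))
```

```bash
python3 -m inch '[[[0.2,0.1,-0.5],[0,-1,0]],[[0,0,0],[0,0,0]],[[0,0,0],[0,0,0]],[[0,0,0],[0,0,0]],[[0,0,0],[0,0,0]],[[0,0,0],[0,0,0]],[[0,0,0],[0,0,0]]]' 1
python3 - <<'E'
from h import *
print(jaw())
E
```

```text
t: 13.55
position: [0.5577, 0.2004, 0.1967]
tcp_rot: [0.704, -0.054, 0.705, 0.057]
wrist_force: [0.4, 1.6, -4.4]
finger_gap: 0.011
(array([0.55771024, 0.20040182, 0.1967232 ]), np.float64(98.97469252312185), array([[-0.00191051, -0.15599624,  0.9877558 ],
       [ 0.00476071,  0.98774499,  0.15600374],
       [-0.99998684,  0.00500046, -0.00114444]]))
```

```bash
python3 -m inch '[[[0.16,-1,0],[0,0,0]],[[0.24,-1.5,0],[0,0,0]],[[0.24,-1.5,0],[0,0,0]],[[0.16,-1,0],[0,0,0]],[[0.12,-0.8,0],[0,0,0]],[[0,0,0],[0,0,0]]]' 1
python3 - <<'E'
from h import *
print(jaw())
E
```

```text
t: 14.15
position: [0.5655, 0.1505, 0.1967]
tcp_rot: [0.704, -0.052, 0.706, 0.063]
wrist_force: [0.5, -3.6, -1.4]
finger_gap: 0.0108
(array([0.56545202, 0.15049103, 0.1967247 ]), np.float64(99.34644770405282), array([[-0.00352338, -0.16238443,  0.98672128],
       [ 0.01506494,  0.98660681,  0.16241938],
       [-0.99988031,  0.01543716, -0.00102988]]))
```

```bash
python3 -m inch '[[[0.16,-1,0],[0,0,0]],[[0.15,-1,0],[-0.5,0,-0.4]],[[0,0,0],[0,0,0]]]' 1
python3 - <<'E'
from h import *
print(jaw()[:2])
c=snap("wrist","w7");c=snap("side","s7");P=cloud(c)
cv2.imwrite("pics/s7z.png",cv2.resize(c["image"][110:220,210:330],None,fx=5,fy=5,interpolation=cv2.INTER_CUBIC))
E
```

```text
t: 14.45
position: [0.5682, 0.1326, 0.1967]
tcp_rot: [0.704, -0.053, 0.706, 0.059]
wrist_force: [0.6, -3.8, -2.2]
finger_gap: 0.011
(array([0.56815621, 0.13264763, 0.19669434]), np.float64(99.07091577889386))
```

View pics/s7z.png

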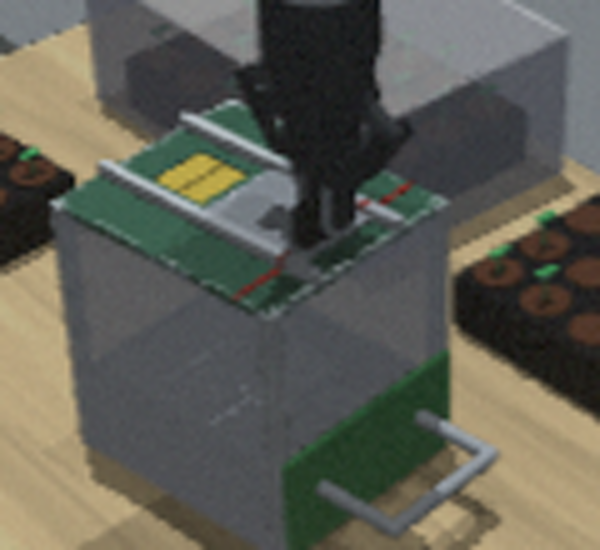

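View pics/w7.png

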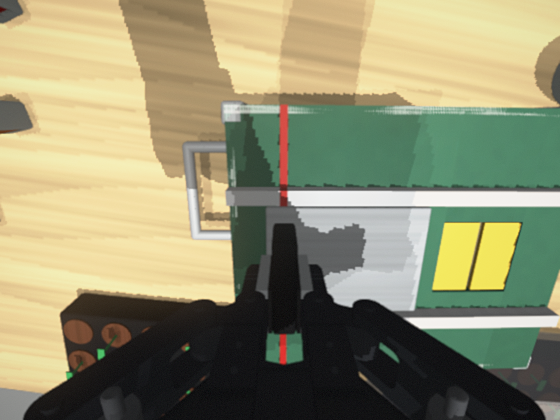

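```bash
python3 -m inch '[[[0.03,-0.15,0],[0,0,0]],[[0,0,0],[0,0,0]]]' 1;python3 -m inch '[[[0,0,0],[0,0,0]],[[0,0,0],[0,0,0]],[[0,0,0],[0,0,0]],[[0,0,0],[0,0,0]],[[0,0,0],[0,0,0]],[[0,0,4],[0,0,0]],[[0,0,5],[0,0,0]],[[0,0,5],[0,0,0]],[[0,0,5],[0,0,0]],[[0,0,0],[0,0,0]],[[0,0,0],[0,0,0]]]' -1
python3 - <<'E'
from h import *
p,a,M=jaw(); print(p,a)
c=snap("wrist","w8"); P=cloud(c); hsv=cv2.cvtColor(c["image"],cv2.COLOR_BGR2HSV)
m=(P[...,2]>.236)&(P[...,2]<.256)&(P[...,0]>.5)&(P[...,0]<.62)&(P[...,1]>.09)&(P[...,1]<.2)
print(cv2.minAreaRect((P[m][:,:2]*1000).astype(np.float32)),np.median(P[m][:,2]))
m=(hsv[...,0]>22)&(hsv[...,0]<36)&(hsv[...,1]>130)&(P[...,2]>.15)&(P[...,0]>.4)&(P[...,0]<.7)
print(m.sum(),cv2.minAreaRect((P[m][:,:2]*1000).astype(np.float32)),np.median(P[m][:,2]))
m=((hsv[...,0]<7)|(hsv[...,0]>174))&(hsv[...,1]>120)&(abs(P[...,2]-.215)<.012)&(P[...,1]>.05)
q=P[m]; print(m.sum()); print(np.polyfit(q[:,0],q[:,1],1), q[:,0].min(),q[:,0].max(), np.polyval(np.polyfit(q[:,0],q[:,1],1),.5675))
E
```

```text
t: 14.75
position: [0.5682, 0.1324, 0.1967]
tcp_rot: [0.704, -0.053, 0.706, 0.06]
wrist_force: [2.0, -4.1, -2.0]
finger_gap: 0.0112
t: 15.85
position: [0.5662, 0.1324, 0.3929]
tcp_rot: [0.703, -0.053, 0.706, 0.06]
wrist_force: [-0.2, -0.2, -0.6]
finger_gap: 0.0853
[0.56621453 0.13244079 0.39294358] 99.20976318392262
((566.7591552734375, 131.16085815429688), (48.9908561706543, 10.28464126586914), 8.957852363586426) 0.2464829887823929
1198 ((536.6860961914062, 191.97854614257812), (167.29042053222656, 57.36612319946289), 76.1844482421875) 0.21012914513018255
236
[0.15365913 0.04429749] 0.48377103439385744 0.6510973629567838 0.13149904437749693
```

View pics/w8.png

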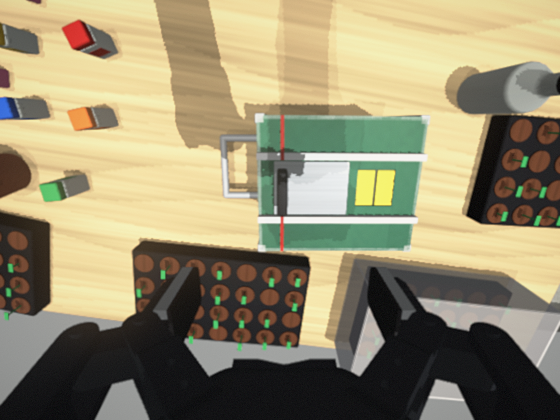

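```bash
cat >> h.py <<'E'
def big(P,m):
    n,l,st,ce=cv2.connectedComponentsWithStats(m.astype(np.uint8)); i=1+np.argmax(st[1:,4]); return P[l==i]
E
python3 - <<'E'
from h import *
c=capture("wrist"); P=cloud(c); hsv=cv2.cvtColor(c["image"],cv2.COLOR_BGR2HSV)
m=(hsv[...,0]>22)&(hsv[...,0]<36)&(hsv[...,1]>130)&(P[...,2]>.15)&(P[...,0]>.4)&(P[...,0]<.7)&(P[...,1]>.2)
m=cv2.morphologyEx(m.astype(np.uint8),cv2.MORPH_CLOSE,np.ones((5,5)))>0
m&=(P[...,2]>.19)
q=big(P,m); print(len(q),cv2.minAreaRect((q[:,:2]*1000).astype(np.float32)),np.median(q[:,2]))
for cam in ("wrist","top"):
  for k,v in cans(capture(cam)).items(): print(cam,k,v)
E
```

```text
1212 ((536.8411865234375, 191.9208526611328), (167.43191528320312, 56.99188232421875), 76.08711242675781) 0.21007734095139338
wrist orange [([0.5361, -0.1917], [0.5362, -0.1934], [31.0, 31.0], 20.9, 465)]
wrist blue [([0.5386, -0.3088], [0.538, -0.3124], [30.0, 23.0], 8.4, 287)]
wrist red [([0.4182, -0.1931], [0.4181, -0.195], [30.0, 32.0], 28.0, 567)]
wrist green [([0.6659, -0.2525], [0.6647, -0.2508], [27.0, 26.0], 14.5, 158), ([0.7898, -0.0537], [0.7895, -0.054], [16.0, 6.0], 4.3, 32), ([0.8821, -0.3516], [0.8828, -0.3525], [9.0, 18.0], 77.6, 34), ([0.8434, -0.101], [0.8432, -0.1012], [15.0, 6.0], 4.7, 26)]
top orange [([0.661, -0.388], [0.6619, -0.3842], [80.0, 89.0], 45.9, 139), ([0.5359, -0.1939], [0.5362, -0.1938], [30.0, 32.0], 21.1, 131)]
top blue [([0.5382, -0.3171], [0.5381, -0.3171], [28.0, 29.0], 17.5, 107)]
top red [([0.4171, -0.1946], [0.4171, -0.1948], [31.0, 30.0], 30.3, 125)]
top green [([0.6632, -0.2485], [0.6629, -0.2489], [30.0, 30.0], 12.0, 107)]
top yellow [([0.4318, -0.3276], [0.4315, -0.3282], [32.0, 32.0], 5.8, 133)]
```

```bash
python3 -m inch '[[[-0.4,-4.6,0],[0,0,2]],[[-0.4,-4.6,0],[0,0,2]],[[-0.4,-4.6,0],[0,0,2]],[[-0.4,-4.6,-2],[0,0,2]],[[-0.4,-4.6,-2],[0,0,2]],[[-0.4,-4.6,-2],[0,0,2]],[[-0.4,-4.6,-2],[0,0,0]],[[0,0,-4],[0,0,0]],[[0,0,-4],[0,0,0]],[[0,0,0],[0,0,0]],[[0,0,0],[0,0,0]]]' -0.4
python3 - <<'E'
from h import *
print(jaw(),sense()["finger_gap"])
c=snap("wrist","w9")
for k,v in cans(c).items(): print(k,v)
E
```

```text
t: 17.15
position: [0.5291, -0.1924, 0.2167]
tcp_rot: [0.684, -0.13, 0.705, 0.138]
wrist_force: [0.6, -0.0, 1.4]
finger_gap: 0.0595
(array([ 0.52911145, -0.19239303,  0.21665861]), np.float64(111.84682536578646), array([[-0.03160243, -0.37208043,  0.92766235],
       [ 0.0042803 ,  0.92806704,  0.37238856],
       [-0.99949135,  0.01573906, -0.02773656]])) 0.05946492586336326
orange [([0.4368, -0.3189], [0.4377, -0.3209], [21.0, 41.0], 54.4, 188), ([0.5351, -0.1959], [0.5362, -0.1951], [32.0, 31.0], 20.9, 859), ([0.6674, -0.3875], [0.6645, -0.3835], [88.0, 90.0], 64.4, 1593)]
blue [([0.5388, -0.3191], [0.5388, -0.3188], [30.0, 30.0], 15.8, 772)]
red [([0.418, -0.1973], [0.4179, -0.1971], [31.0, 31.0], 29.3, 1066)]
green [([0.6633, -0.2605], [0.6663, -0.2596], [28.0, 12.0], 5.6, 154), ([0.7743, -0.4439], [0.7748, -0.4445], [9.0, 20.0], 86.5, 89), ([0.8242, -0.4478], [0.8245, -0.4479], [8.0, 19.0], 79.6, 85), ([0.8281, -0.3983], [0.8277, -0.3982], [9.0, 19.0], 81.9, 72), ([0.8773, -0.402], [0.879, -0.4019], [8.0, 19.0], 89.9, 63)]
yellow [([0.4315, -0.3298], [0.4323, -0.3294], [30.0, 31.0], 5.3, 1039)]
```

View pics/w9.png

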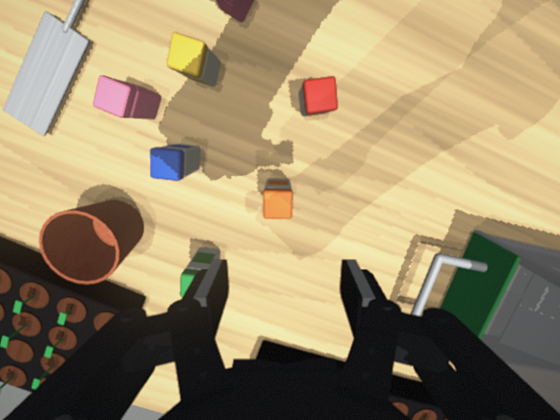

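```bash
python3 -m inch '[[[0.7,-0.2,0],[0,-1.8,-0.6]],[[0,0,-4],[0,0,0]],[[0,0,-4],[0,0,0]],[[0,0,-4],[0,0,0]],[[0,0,0],[0,0,0]]]' -0.4
python3 - <<'E'
from h import *
print(jaw(),sense()["finger_gap"])
E
```

```text
t: 17.7
position: [0.5456, -0.194, 0.1036]
tcp_rot: [0.704, -0.133, 0.686, 0.13]
wrist_force: [-0.8, -0.3, 1.0]
finger_gap: 0.0598
(array([ 0.54556017, -0.19397049,  0.1035936 ]), np.float64(111.39829268842017), array([[ 2.58013238e-02, -3.64835128e-01,  9.30714575e-01],
       [ 7.33938746e-04,  9.31031185e-01,  3.64938891e-01],
       [-9.99666821e-01, -8.73281901e-03,  2.42896037e-02]])) 0.05980750436383695
```

```bash
python3 -m inch '[[[-0.9,0,0],[0,1.4,0]],[[0,0,-2.5],[0,0,0]],[[0,0,-2.5],[0,0,0]],[[0,0,-1.5],[0,0,0]],[[0,0,0],[0,0,0]]]' -0.4
python3 - <<'E'
from h import *
print(jaw(),sense()["finger_gap"])
E
```

```text
t: 18.2
position: [0.5431, -0.1957, 0.049]
tcp_rot: [0.7, -0.133, 0.69, 0.129]
wrist_force: [-0.6, 0.3, 0.5]
finger_gap: 0.0599
(array([ 0.54306012, -0.19566408,  0.0489989 ]), np.float64(111.42550831861267), array([[ 0.01474316, -0.36527889,  0.93078138],
       [-0.00305539,  0.93086175,  0.36535882],
       [-0.99988665, -0.00823045,  0.01260777]])) 0.059864042068071825
```

```bash
python3 -m inch '[[[-0.7,0.1,-1],[0,0.7,0]],[[-0.1,0,-1.5],[0,0,0]],[[0,0,0],[0,0,0]]]' -0.4
python3 - <<'E'
from h import *
print(jaw())
E
```

```text
t: 18.5
position: [0.5364, -0.1952, 0.0271]
tcp_rot: [0.697, -0.133, 0.693, 0.13]
wrist_force: [-0.7, -0.1, 0.5]
finger_gap: 0.0599
(array([ 0.53642749, -0.19522901,  0.02705065]), np.float64(111.43231073620888), array([[ 0.00599811, -0.36539453,  0.93083342],
       [-0.00441289,  0.93083143,  0.36542218],
       [-0.99997227, -0.00629951,  0.00397078]]))
```

Close and lift.

```bash
python3 -m inch '[[[0,0,0],[0,0,0]],[[0,0,0],[0,0,0]],[[0,0,0],[0,0,0]],[[0,0,0],[0,0,0]],[[0,0,0],[0,0,0]]]' 1; python3 -m inch '[[[0,0,2],[0,0,0]],[[0,0,2],[0,0,0]],[[0,0,2],[0,0,0]],[[0,0,0],[0,0,0]]]' 1
python3 - <<'E'
from h import *
print(jaw())
c=snap("side","s10");cv2.imwrite("pics/s10z.png",cv2.resize(c["image"][150:310,260:420],None,fx=4,fy=4,interpolation=cv2.INTER_CUBIC))
p,a,M=jaw(); P=cloud(c); 
m=(abs(P[...,0]-p[0])<.035)&(abs(P[...,1]-p[1])<.035)&(P[...,2]>.03)
print(pinpoint("side","can0_center")); hsv=cv2.cvtColor(c["image"],cv2.COLOR_BGR2HSV)
mo=m&(hsv[...,0]>5)&(hsv[...,0]<20)&(hsv[...,1]>140); print(mo.sum(),P[mo].min(0),P[mo].max(0))
E
```

```text
t: 19.0
position: [0.5372, -0.1955, 0.0299]
tcp_rot: [0.697, -0.134, 0.692, 0.129]
wrist_force: [-0.6, -0.6, -1.2]
finger_gap: 0.031
t: 19.4
position: [0.5363, -0.1954, 0.0911]
tcp_rot: [0.696, -0.133, 0.693, 0.129]
wrist_force: [-0.5, -0.2, -1.6]
finger_gap: 0.031
(array([ 0.53625246, -0.195385  ,  0.09110135]), np.float64(111.41393126956932), array([[ 0.00567721, -0.36509606,  0.93095254],
       [-0.00446843,  0.93094899,  0.36512192],
       [-0.9999739 , -0.00623277,  0.00365379]]))
[{'point': [0.5351, -0.1936, 0.1035], 'confidence': 0.64}]
133 [ 0.51524393 -0.21796678  0.08312003] [ 0.54848242 -0.17821307  0.15332963]
```

View pics/s10z.png

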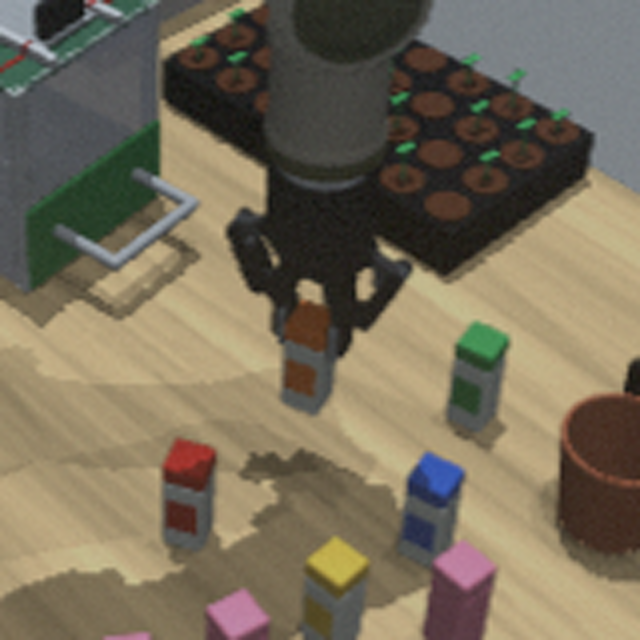

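```bash
python3 -m inch '[[[0,0,4.6],[0,0,0]],[[0,0,4.6],[0,0,0]],[[0,0,4.6],[0,0,0]],[[0,0,4.6],[0,0,0]],[[0,0,4.6],[0,0,0]],[[0,3,0],[0,0,-2]],[[0,4,0],[0,0,-2]],[[0.1,4.5,0],[0,0,-2]],[[0.1,4.5,0],[0,0,-2]],[[0.1,4.5,0],[0,0,-2]],[[0.2,4.5,0],[0,0,-2]],[[0.2,4.5,0],[0,0,0]],[[0.2,4.5,0],[0,0,0]],[[0.2,4.5,0],[0,0,0]],[[0,3,0],[0,0,0]],[[0,0,0],[0,0,0]],[[0,0,0],[0,0,0]]]' 1
python3 - <<'E'
from h import *
print(jaw())
for cam in("top","wrist"):
  c=snap(cam,cam+"11"); P=cloud(c); hsv=cv2.cvtColor(c["image"],cv2.COLOR_BGR2HSV)
  m=(hsv[...,0]>22)&(hsv[...,0]<36)&(hsv[...,1]>130)&(abs(P[...,2]-.209)<.008)&(P[...,0]>.5)&(P[...,0]<.6)&(P[...,1]>.2)&(P[...,1]<.3)
  if m.sum()>5:
    q=P[m][:,:2]*1000; q=q[np.hypot(*(q-np.median(q,0)).T)<34]; print(cam,len(q),cv2.minAreaRect(q.astype(np.float32)))
E
```

```text
t: 21.2
position: [0.5352, 0.2379, 0.3066]
tcp_rot: [0.696, -0.055, 0.714, 0.054]
wrist_force: [0.2, -0.1, -0.7]
finger_gap: 0.0312
(array([0.53517262, 0.23792998, 0.30662479]), np.float64(98.84189671170694), array([[-2.46761680e-02, -1.53708413e-01,  9.87808084e-01],
       [-4.21308223e-03,  9.88116181e-01,  1.53651108e-01],
       [-9.99686619e-01, -3.70196125e-04, -2.50305071e-02]]))
top 61 ((542.6411743164062, 228.34596252441406), (27.295442581176758, 15.545248031616211), 1.9170979261398315)
wrist 536 ((544.7862548828125, 244.4077911376953), (34.245628356933594, 45.88214111328125), 9.131322860717773)
```

View pics/wrist11.png

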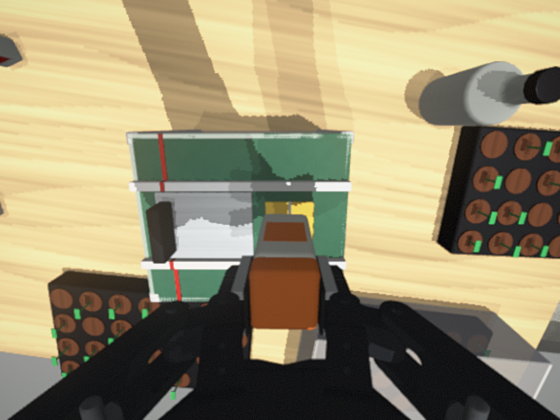

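```bash
python3 - <<'E'
from h import *
d=np.array([-np.sin(np.radians(8.94)),np.cos(np.radians(8.94))]); e=np.array([d[1],-d[0]])
for cam in("wrist","top"):
  c=capture(cam); P=cloud(c); hsv=cv2.cvtColor(c["image"],cv2.COLOR_BGR2HSV)
  g=(abs(P[...,2]-.210)<.006)&(P[...,0]>.4)&(P[...,0]<.7)&(P[...,1]>.05)&(P[...,1]<.36)
  q=P[g][:,:2]; s=q@d; t=q@e
  for lo,hi in((-.08,-.05),(.05,.08)):
    tc=np.median(t)
    mm=(t-tc>lo)&(t-tc<hi); print(cam,"top along",np.percentile(s[mm],[.5,99.5]).round(4),mm.sum())
  print(" across",np.percentile(t,[.3,99.7]).round(4))
  y=(hsv[...,0]>20)&(hsv[...,0]<36)&(hsv[...,1]>120)&(abs(P[...,2]-.209)<.012)&(P[...,0]>.5)&(P[...,0]<.6)&(P[...,1]>.2)&(P[...,1]<.3)
  q=P[y][:,:2]; s=q@d; t=q@e
  print(cam,"flap",np.percentile(s,[1,99]).round(4),np.percentile(t,[1,50,99]).round(4))
print(jaw()[0], jaw()[0][:2]@d, jaw()[0][:2]@e)
E
```

```text
Traceback (most recent call last):
IndexError: index -1 is out of bounds for axis 0 with size 0
```

```bash
python3 -m inch '[[[1.2,-5,1],[0,-1.4,0]],[[0.4,-5,0],[0,0,0]],[[0,0,0],[0,0,0]],[[0,0,0],[0,0,0]]]' 1
cat > mo.py <<'E'
from h import *
d=np.array([-np.sin(np.radians(8.94)),np.cos(np.radians(8.94))]); e=np.array([d[1],-d[0]])
if __name__=="__main__":
  for cam in("wrist","top"):
    c=snap(cam,cam+"12"); P=cloud(c); hsv=cv2.cvtColor(c["image"],cv2.COLOR_BGR2HSV)
    g=(abs(P[...,2]-.210)<.006)&(P[...,0]>.4)&(P[...,0]<.7)&(P[...,1]>.05)&(P[...,1]<.36)
    q=P[g][:,:2]; s=q@d; t=q@e
    print(cam," top along",np.percentile(s,[.5,99.5]).round(4)," across",np.percentile(t,[.3,99.7]).round(4))
    y=(hsv[...,0]>20)&(hsv[...,0]<36)&(hsv[...,1]>120)&(abs(P[...,2]-.209)<.012)&(P[...,0]>.5)&(P[...,0]<.6)&(P[...,1]>.2)&(P[...,1]<.3)
    q=P[y][:,:2]; s=q@d; t=q@e
    if len(q):print(cam,"flap",np.percentile(s,[1,99]).round(4),np.percentile(t,[1,50,99]).round(4))
  p,a,M=jaw();print(p,a,M[:,0].round(4), p[:2]@d, p[:2]@e)
E
python3 mo.py
```

```text
t: 21.75
position: [0.5512, 0.1316, 0.3172]
tcp_rot: [0.706, -0.053, 0.705, 0.05]
wrist_force: [-0.4, 1.1, -2.0]
finger_gap: 0.0314
wrist  top along [0.0121 0.2112]  across [0.4958 0.666 ]
wrist flap [0.1341 0.1792] [0.5594 0.5805 0.6031]
top  top along [0.0118 0.2134]  across [0.4958 0.6671]
[0.55119231 0.13208212 0.31711636] 98.39324696760497 [ 0.0021 -0.0052 -1.    ] 0.044822206562389035 0.5650217857897961
```

View pics/wrist12.png

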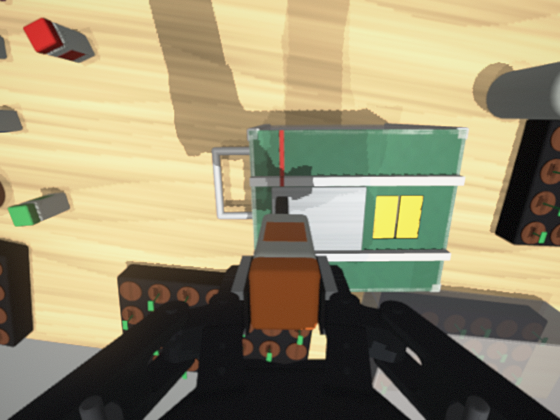

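```bash
python3 -m inch '[[[0,4,0],[0,0,0.5]],[[0,4,0],[0,0,0]],[[0,3,0],[0,0,0]],[[0,0,0],[0,0,0]],[[0,0,0],[0,0,0]]]' 1
python3 - <<'E'
from h import *
p,a,M=jaw();print(p,a,M[:,0].round(4)) 
E
```

```text
t: 22.35
position: [0.5497, 0.2483, 0.3167]
tcp_rot: [0.705, -0.057, 0.705, 0.054]
wrist_force: [-0.4, -0.4, -1.3]
finger_gap: 0.031
[0.54973362 0.24829582 0.31669443] 98.9850295907835 [ 0.0015 -0.0044 -1.    ]
```

```bash
python3 -m inch '[[[0,-0.3,-2],[0,0,0]],[[0,0,-2],[0,0,0]],[[0,0,-2],[0,0,0]],[[0,0,0],[0,0,0]]]' 1
python3 - <<'E'
from h import *
p,a,M=jaw();print(p,a,M[:,0].round(4)) 
E
```

```text
t: 22.75
position: [0.5496, 0.244, 0.2555]
tcp_rot: [0.706, -0.057, 0.704, 0.054]
wrist_force: [-0.8, -0.1, -0.9]
finger_gap: 0.0313
[0.54955793 0.24395105 0.25549844] 98.98342847686357 [ 0.0026 -0.0043 -1.    ]
```

```bash
python3 -m inch '[[[0,0.1,-1.5],[0,0,0]],[[0,0,-1.5],[0,0,0]]]' 1;  python3 -m inch '[[[0,0,-1.5],[0,0,0]]]' 1;  python3 -m inch '[[[0,0,-1.5],[0,0,0]]]' 1
```

```text
t: 22.95
position: [0.5517, 0.2448, 0.2289]
tcp_rot: [0.708, -0.056, 0.702, 0.054]
wrist_force: [-1.9, 0.3, 12.9]
finger_gap: 0.0314
t: 23.05
position: [0.5531, 0.245, 0.2158]
tcp_rot: [0.709, -0.055, 0.701, 0.055]
wrist_force: [0.4, 0.3, 3.5]
finger_gap: 0.0315
t: 23.15
position: [0.5541, 0.2449, 0.2021]
tcp_rot: [0.709, -0.054, 0.7, 0.055]
wrist_force: [-0.2, 0.0, 0.9]
finger_gap: 0.0308
```

```bash
python3 -m inch '[[[-0.4,0,-1.2],[0,0.4,0]],[[0,0,0],[0,0,0]]]' 1
python3 - <<'E'
from h import *
p,a,M=jaw();print(p,a,M[:,0].round(4)) 
c=snap("side","s13");cv2.imwrite("pics/s13z.png",cv2.resize(c["image"][90:230,190:340],None,fx=4,fy=4,interpolation=cv2.INTER_CUBIC))
E
```

```text
t: 23.35
position: [0.5503, 0.2442, 0.1901]
tcp_rot: [0.707, -0.054, 0.703, 0.055]
wrist_force: [-1.0, -0.7, -4.6]
finger_gap: 0.0312
[0.55034725 0.2441796  0.1900544 ] 98.78507883345203 [ 0.0056  0.0016 -1.    ]
```

View pics/s13z.png

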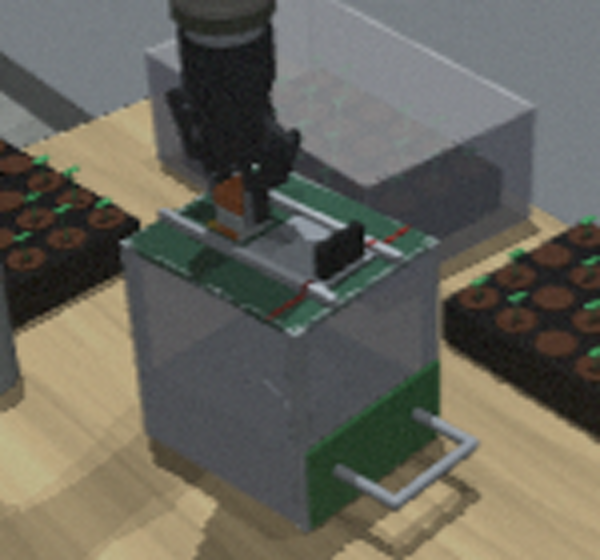

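```bash
python3 -m inch '[[[0,0,0],[0,0,0]],[[0,0,0],[0,0,0]],[[0,0,0],[0,0,0]],[[0,0,2],[0,0,0]],[[0,0,2.5],[0,0,0]],[[0,0,2.5],[0,0,0]],[[0,0,0],[0,0,0]]]' -0.4
python3 -m inch '[[[0,0,0],[0,0,0]],[[0,0,0],[0,0,0]],[[0,0,0],[0,0,0]],[[0,0,0],[0,0,0]]]' 1
python3 - <<'E'
from h import *
p,a,M=jaw();print(p,a,M[:,0].round(4)) 
c=snap("wrist","w14")
c=snap("side","s14");cv2.imwrite("pics/s14z.png",cv2.resize(c["image"][90:230,190:340],None,fx=4,fy=4,interpolation=cv2.INTER_CUBIC))
E
```

```text
t: 24.1
position: [0.5518, 0.2442, 0.2664]
tcp_rot: [0.708, -0.053, 0.702, 0.055]
wrist_force: [1.1, 0.4, 0.5]
finger_gap: 0.0597
t: 24.5
position: [0.5511, 0.2441, 0.2654]
tcp_rot: [0.708, -0.053, 0.702, 0.055]
wrist_force: [-0.1, 0.7, -0.2]
finger_gap: 0.0011
[0.55112705 0.24411797 0.26536059] 98.7451493378418 [ 0.0082  0.003  -1.    ]
```

View pics/s14z.png

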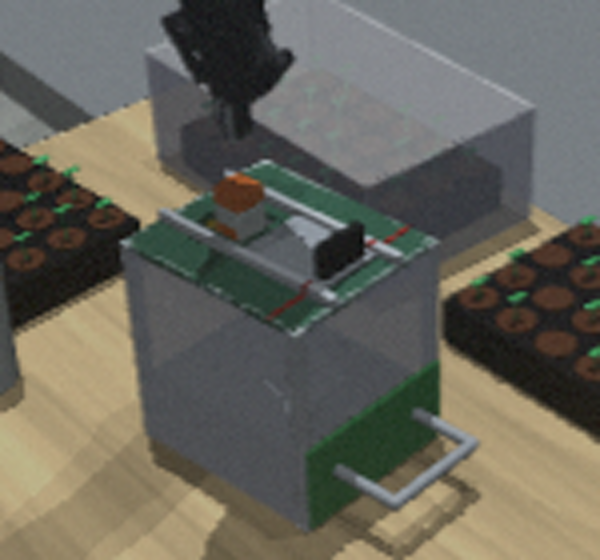

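View pics/w14.png

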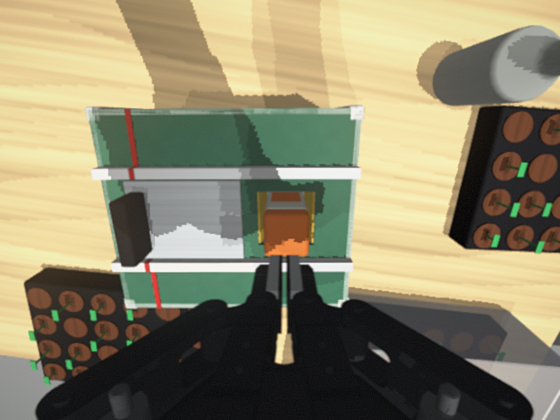

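```bash
python3 -m inch '[[[-0.2,0.1,-2],[0,0.4,0]],[[-0.1,0,-2],[0,0,0]],[[-0.1,0,-1],[0,0,0]]]' 1;  python3 -m inch '[[[-0.1,0,-1.5],[0,0,0]]]' 1;  python3 -m inch '[[[-0.1,0,-1.5],[0,0,0]]]' 1;python3 -m inch '[[[-0.1,0,-1.5],[0,0,0]]]' 1
```

```text
t: 24.9
position: [0.5481, 0.2455, 0.2149]
tcp_rot: [0.706, -0.052, 0.704, 0.055]
wrist_force: [0.3, -0.5, 0.6]
finger_gap: 0.0002
t: 25.0
position: [0.5476, 0.2456, 0.1998]
tcp_rot: [0.707, -0.052, 0.703, 0.055]
wrist_force: [0.5, 0.6, 1.4]
finger_gap: -0.0004
t: 25.1
position: [0.5468, 0.2457, 0.1844]
tcp_rot: [0.707, -0.052, 0.703, 0.055]
wrist_force: [-0.7, 0.1, 2.4]
finger_gap: 0.0001
t: 25.2
position: [0.5461, 0.2458, 0.1691]
tcp_rot: [0.707, -0.052, 0.703, 0.055]
wrist_force: [0.6, -0.6, 1.5]
finger_gap: -0.0005
```

```bash
python3 -m inch '[[[0.1,0,-1],[0,0,0]]]' 1;  python3 -m inch '[[[0.1,0,-1],[0,0,0]]]' 1;  
python3 - <<'E'
from h import *
p,a,M=jaw();print(p,a,M[:,0].round(4)) 
c=snap("wrist","w15")
c=snap("side","s15");cv2.imwrite("pics/s15z.png",cv2.resize(c["image"][90:230,190:340],None,fx=4,fy=4,interpolation=cv2.INTER_CUBIC))
E
```

```text
t: 25.3
position: [0.5468, 0.2458, 0.1583]
tcp_rot: [0.707, -0.052, 0.703, 0.055]
wrist_force: [-0.5, -0.1, 5.8]
finger_gap: -0.0
t: 25.4
position: [0.5484, 0.2459, 0.1481]
tcp_rot: [0.707, -0.052, 0.703, 0.055]
wrist_force: [0.5, 0.4, 3.3]
finger_gap: 0.0
[0.54839737 0.24594438 0.1481497 ] 98.7248439409586 [ 0.0056  0.0051 -1.    ]
```

View pics/s15z.png

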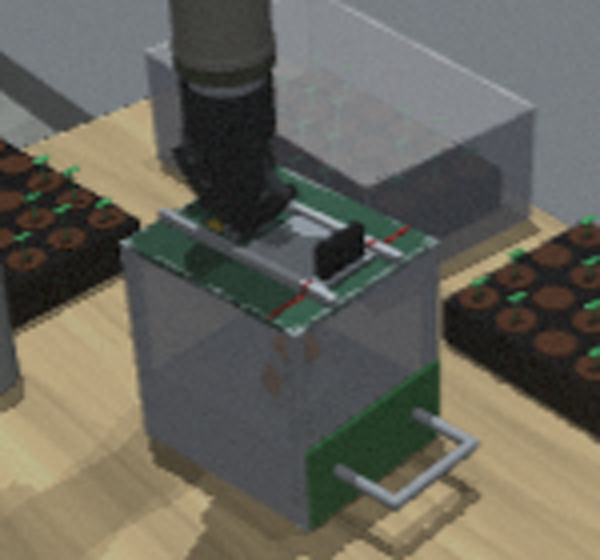

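```bash
python3 -m inch '[[[0,0,-0.5],[0,0,0]],[[0,0,0],[0,0,0]]]' 1;  python3 -m inch '[[[0,0,2],[0,0,0]],[[0,0,4],[0,0,0]],[[0,0,5],[0,0,0]],[[0,0,5],[0,0,0]],[[0,0,3],[0,0,0]],[[0,0,0],[0,0,0]]]' 1;  
python3 - <<'E'
from h import *
p,a,M=jaw();print(p,a,M[:,0].round(4)) 
c=snap("wrist","w16")
c=snap("side","s16");cv2.imwrite("pics/s16z.png",cv2.resize(c["image"][90:230,190:340],None,fx=4,fy=4,interpolation=cv2.INTER_CUBIC))
for k,v in cans(c).items(): print(k,v)
E
```

```text
t: 25.7
position: [0.5485, 0.2459, 0.1425]
tcp_rot: [0.707, -0.052, 0.703, 0.055]
wrist_force: [0.9, -0.5, -4.2]
finger_gap: -0.0002
t: 26.3
position: [0.5448, 0.244, 0.3344]
tcp_rot: [0.704, -0.054, 0.706, 0.054]
wrist_force: [-0.4, 0.7, 0.4]
finger_gap: -0.0001
[0.54475738 0.24397973 0.33442493] 98.71887536580218 [-2.6e-03 -6.0e-04 -1.0e+00]
orange [([0.6734, -0.4069], [0.6764, -0.4041], [91.0, 42.0], 31.9, 76)]
blue [([0.5359, -0.3228], [0.5369, -0.322], [30.0, 30.0], 13.9, 86)]
red [([0.4152, -0.1997], [0.4166, -0.1987], [36.0, 28.0], 27.6, 94)]
green [([0.6639, -0.2541], [0.6626, -0.2537], [26.0, 24.0], 16.5, 28)]
yellow [([0.4284, -0.3327], [0.429, -0.3316], [32.0, 29.0], 9.1, 112)]
```

View pics/s16z.png

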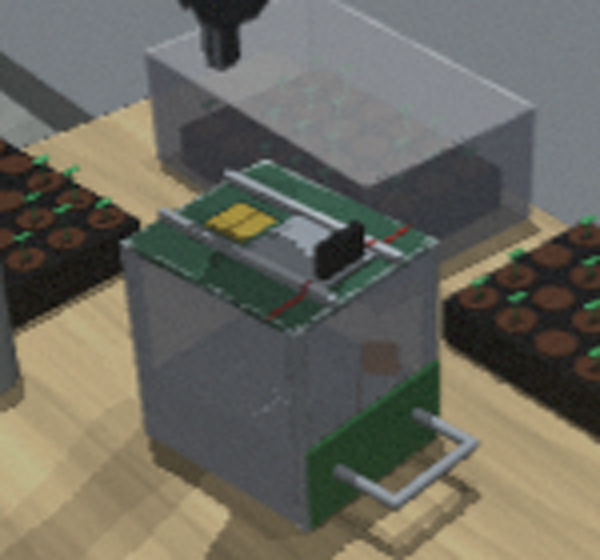

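View pics/w16.png

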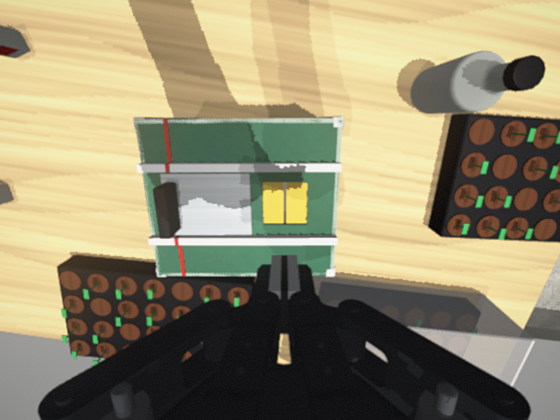

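```bash
python3 -m inch '[[[-1.2,-4.4,0],[0,0,2.1]],[[-1.2,-4.4,0],[0,0,2.1]],[[-1.2,-4.4,0],[0,0,2.1]],[[-1.2,-4.4,0],[0,0,2.1]],[[-1.2,-4.4,-1],[0,0,2.1]],[[-1.2,-4.4,-2],[0,0,2.1]],[[-1.2,-4.4,-2],[0,0,2.1]],[[-1.2,-4.4,-2],[0,0,2.1]],[[-1.2,-4.4,-2],[0,0,2.1]],[[-1.2,-4.4,-2],[0,0,2.1]],[[0,0,-2],[0,0,0]],[[0,0,0],[0,0,0]],[[0,0,0],[0,0,0]]]' -0.4
python3 - <<'E'
from h import *
p,a,M=jaw();print(p,a,M[:,0].round(4)) 
for cam in ("wrist","top"):
  for k,v in cans(capture(cam)).items(): print(cam,k,v[:2])
E
```

```text
t: 27.7
position: [0.4046, -0.1988, 0.1826]
tcp_rot: [0.669, -0.188, 0.694, 0.188]
wrist_force: [0.4, 1.3, -0.3]
finger_gap: 0.0596
[ 0.40459739 -0.19876546  0.1826304 ] 120.86134331382989 [-0.0343 -0.0104 -0.9994]
wrist orange [([0.4236, -0.3208], [0.4246, -0.3209], [40.0, 20.0], 43.7, 169), ([0.6581, -0.3688], [0.6627, -0.3726], [90.0, 68.0], 9.5, 1256)]
wrist blue [([0.537, -0.3186], [0.538, -0.319], [30.0, 31.0], 16.0, 814)]
wrist red [([0.416, -0.1974], [0.4169, -0.1969], [31.0, 30.0], 29.7, 955)]
wrist yellow [([0.431, -0.3293], [0.431, -0.3289], [32.0, 31.0], 4.5, 1039)]
top orange [([0.7028, -0.3898], [0.7037, -0.3878], [39.0, 8.0], 80.0, 27), ([0.6618, -0.4167], [0.6574, -0.4147], [21.0, 70.0], 80.9, 53)]
top blue [([0.5378, -0.3168], [0.5378, -0.3168], [29.0, 30.0], 15.3, 111)]
top red [([0.4212, -0.1886], [0.4192, -0.1921], [24.0, 29.0], 25.3, 65)]
top green [([0.6631, -0.248], [0.6631, -0.2488], [29.0, 29.0], 15.5, 109)]
```

```bash
python3 -m inch '[[[1,0.2,0],[0.5,-1.4,-1.1]],[[0,0,-3],[0,0,0]],[[0,0,-3],[0,0,0]],[[0,0,-2],[0,0,0]],[[0,0,0],[0,0,0]],[[0,0,0],[0,0,0]]]' -0.4
python3 - <<'E'
from h import *
p,a,M=jaw();print(p,a,M[:,0].round(4),sense()['q'].round(2)) 
E
```

```text
t: 28.4
position: [0.4251, -0.192, 0.1061]
tcp_rot: [0.686, -0.185, 0.679, 0.182]
wrist_force: [1.0, -0.3, 0.5]
finger_gap: 0.06
[ 0.42513593 -0.19202434  0.10606595] 120.10987050808293 [ 0.0106 -0.0015 -0.9999] [ 0.19  0.46  0.16  2.29 -0.19  0.39  2.6 ]
```

```bash
python3 -m inch '[[[-0.8,-0.4,0],[0,0.3,-8.2]],[[0,0,0],[0,0,-8.2]],[[0,0,0],[0,0,-8.2]],[[0,0,0],[0,0,-8.2]],[[0,0,0],[0,0,-8.2]],[[0,0,0],[0,0,-8.2]],[[0,0,0],[0,0,-8.2]],[[0,0,0],[0,0,-8.2]],[[0,0,0],[0,0,-8.2]],[[0,0,0],[0,0,-8.2]],[[0,0,0],[0,0,-8.2]],[[0,0,0],[0,0,0]]]' -0.4
python3 - <<'E'
from h import *
p,a,M=jaw();print(p,a,M[:,0].round(4),sense()['q'].round(2)) 
E
```

```text
t: 29.6
position: [0.4323, -0.1926, 0.1244]
tcp_rot: [0.614, 0.37, 0.589, -0.373]
wrist_force: [-0.1, 0.5, 0.7]
finger_gap: 0.0595
[ 0.43233786 -0.1926442   0.12439818] 26.563686248108425 [ 0.0268 -0.0219 -0.9994] [-0.18  0.51  0.68  2.3  -0.67  0.5   1.49]
```

```bash
python3 -m inch '[[[-1.5,-0.4,0],[1.2,1.5,3.1]],[[0,0,0],[0,0,0]],[[0,0,-2.5],[0,0,0]],[[0,0,-2],[0,0,0]],[[0,0,0],[0,0,0]]]' -0.4
python3 - <<'E'
from h import *
p,a,M=jaw();print(p,a,M[:,0].round(4),sense()['q'].round(2)) 
print(cans(snap("wrist","w17")).get("red"))
E
```

```text
t: 30.1
position: [0.4231, -0.1953, 0.0828]
tcp_rot: [0.619, 0.353, 0.61, -0.347]
wrist_force: [-0.6, -0.7, 0.8]
finger_gap: 0.0598
[ 0.42313693 -0.19528175  0.08280616] 30.66752995333656 [ 1.480e-02  1.000e-04 -9.999e-01] [-0.05  0.56  0.52  2.32 -0.75  0.41  1.65]
[([0.416, -0.194], [0.4171, -0.1954], [30.0, 31.0], 30.0, 2309)]
```

View pics/w17.png

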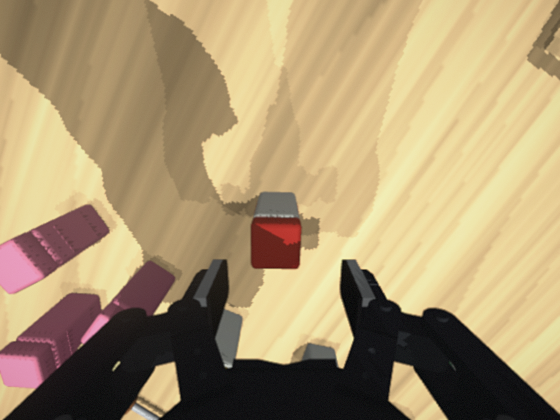

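```bash
python3 -m inch '[[[-0.6,-0.1,-1],[0,0.8,-0.7]],[[0,0,-2],[0,0,0]],[[0,0,-1.5],[0,0,0]],[[0,0,0],[0,0,0]]]' -0.4
python3 - <<'E'
from h import *
p,a,M=jaw();print(p,a,M[:,0].round(4),sense()['q'].round(2)) 
E
```

```text
t: 30.55
position: [0.4191, -0.197, 0.0396]
tcp_rot: [0.614, 0.354, 0.61, -0.353]
wrist_force: [-0.5, 0.3, -0.8]
finger_gap: 0.0598
[ 0.41910879 -0.19699066  0.03959021] 29.96957056711492 [ 0.0054 -0.0019 -1.    ] [ 0.05  0.63  0.39  2.34 -0.85  0.3   1.72]
```

```bash
python3 -m inch '[[[-0.2,0.1,-1.2],[0,0,0]],[[0,0,0],[0,0,0]]]' -0.4;  python3 -m inch '[[[0,0,0],[0,0,0]],[[0,0,0],[0,0,0]],[[0,0,0],[0,0,0]],[[0,0,0],[0,0,0]]]' 1; python3 -m inch '[[[0,0,2],[0,0,0]],[[0,0,3],[0,0,0]],[[0,0,4],[0,0,0]],[[0,0,4],[0,0,0]],[[0,0,0],[0,0,0]]]' 1
python3 - <<'E'
from h import *
p,a,M=jaw();print(p,a,M[:,0].round(4),sense()['q'].round(2)) 
E
```

```text
t: 30.75
position: [0.4175, -0.1962, 0.0284]
tcp_rot: [0.614, 0.354, 0.61, -0.353]
wrist_force: [0.4, -0.8, 0.7]
finger_gap: 0.06
t: 31.15
position: [0.4187, -0.1966, 0.0309]
tcp_rot: [0.615, 0.354, 0.609, -0.353]
wrist_force: [-0.4, -0.1, -0.8]
finger_gap: 0.031
t: 31.65
position: [0.417, -0.1965, 0.1653]
tcp_rot: [0.614, 0.354, 0.61, -0.354]
wrist_force: [0.2, -0.1, -1.6]
finger_gap: 0.0312
[ 0.41695313 -0.19651894  0.16527953] 29.88336222245632 [ 0.0044 -0.0018 -1.    ] [-0.24  0.45  0.79  2.26 -0.55  0.62  1.48]
```

```bash
python3 -m inch '[[[0,0,5],[0,0,0]],[[0,0,5],[0,0,0]],[[0,0,5],[0,0,0]],[[1.1,2,0.5],[0,0,5.8]],[[1.1,3.5,0],[0,0,5.8]],[[1.1,3.7,0],[0,0,5.8]],[[1.1,3.7,0],[0,0,5.8]],[[1.1,3.7,0],[0,0,5.8]],[[1.1,3.7,0],[0,0,5.8]],[[1.1,3.7,0],[0,0,5.8]],[[1.1,3.7,0],[0,0,5.8]],[[1.1,3.7,0],[0,0,5.8]],[[1.1,3.7,0],[0,0,5.8]],[[1.1,3.7,0],[0,0,5.8]],[[0.5,3,0],[0,0,5.2]],[[0,0,0],[0,0,0]],[[0,0,0],[0,0,0]]]' 1
python3 - <<'E'
from h import *
p,a,M=jaw();print(p,a,M[:,0].round(4),sense()['q'].round(2)) 
E
```

```text
t: 33.35
position: [0.5372, 0.244, 0.3137]
tcp_rot: [0.7, -0.071, 0.706, 0.076]
wrist_force: [-0.1, -0.9, -1.0]
finger_gap: 0.031
[0.53722484 0.24398422 0.31372351] 101.9769713152005 [-0.0087  0.0057 -0.9999] [-0.94  0.37  0.6   1.81 -0.25  1.04  1.53]
```

```bash
python3 -m inch '[[[1.1,0.2,0],[-0.3,-0.5,-3]],[[0,0,0],[0,0,0]],[[0,0,-2],[0,0,0]],[[0,0,-2],[0,0,0]],[[0,0,-1],[0,0,0]],[[0,0,0],[0,0,0]]]' 1
python3 - <<'E'
from h import *
p,a,M=jaw();print(p,a,M[:,0].round(4),sense()['q'].round(2)) 
E
```

```text
t: 33.95
position: [0.5459, 0.24, 0.2618]
tcp_rot: [0.704, -0.053, 0.706, 0.053]
wrist_force: [0.0, 1.0, -1.3]
finger_gap: 0.0313
[0.54594826 0.23998388 0.26177444] 98.58888077356997 [-2.9e-03  6.0e-04 -1.0e+00] [-0.91  0.43  0.59  1.86 -0.29  0.93  1.53]
```

```bash
python3 -m inch '[[[0.4,0.5,0],[0,0,0.4]],[[0,0,0],[0,0,0]]]' 1; python3 -m inch '[[[0,0,-1],[0,0,0]],[[0,0,0],[0,0,0]]]' 1

```

```text
t: 34.15
position: [0.5505, 0.2447, 0.263]
tcp_rot: [0.704, -0.055, 0.706, 0.056]
wrist_force: [0.1, -0.2, -1.4]
finger_gap: 0.0311
t: 34.35
position: [0.5511, 0.2451, 0.2533]
tcp_rot: [0.705, -0.055, 0.705, 0.056]
wrist_force: [-0.3, 0.4, -0.9]
finger_gap: 0.0313
```

```bash
python3 -m inch '[[[-0.2,0,-1.5],[0,0,0]],[[-0.1,0,-1.5],[0,0,0]],[[-0.1,0,-1.5],[0,0,0]]]' 1; python3 -m inch '[[[-0.1,0,-1.3],[0,0,0]],[[0,0,-0.5],[0,0,0]],[[0,0,0],[0,0,0]]]' 1

```

```text
t: 34.65
position: [0.551, 0.2462, 0.2117]
tcp_rot: [0.708, -0.053, 0.702, 0.058]
wrist_force: [0.2, 0.1, 2.0]
finger_gap: 0.0311
t: 34.95
position: [0.5499, 0.2463, 0.1922]
tcp_rot: [0.708, -0.053, 0.702, 0.058]
wrist_force: [0.1, 0.8, -2.0]
finger_gap: 0.0312
```

```bash
python3 -m inch '[[[0,0,0],[0,0,0]],[[0,0,0],[0,0,0]],[[0,0,0],[0,0,0]],[[0,0,2],[0,0,0]],[[0,0,2.5],[0,0,0]],[[0,0,2],[0,0,0]],[[0,0,0],[0,0,0]]]' -0.4
python3 -m inch '[[[0,0,0],[0,0,0]],[[0,0,0],[0,0,0]],[[0,0,0],[0,0,0]],[[0,0,0],[0,0,0]]]' 1
python3 - <<'E'
from h import *
p,a,M=jaw();print(p,a,M[:,0].round(4)) 
c=snap("wrist","w18")
E
```

```text
t: 35.65
position: [0.5498, 0.2459, 0.2605]
tcp_rot: [0.708, -0.053, 0.702, 0.058]
wrist_force: [-0.5, -0.1, -0.5]
finger_gap: 0.0599
t: 36.05
position: [0.5488, 0.2459, 0.2589]
tcp_rot: [0.707, -0.053, 0.703, 0.058]
wrist_force: [-0.5, 0.9, -1.1]
finger_gap: 0.0017
[0.54875978 0.2458681  0.25886626] 99.01604062761008 [ 0.0061  0.0064 -1.    ]
```

View pics/w18.png

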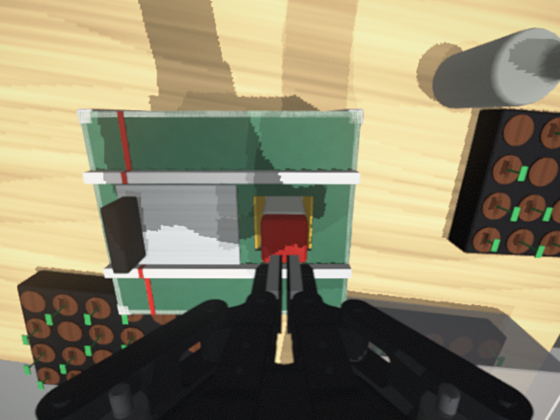

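Red sits jammed upright in the flaps (about px 284,235). Push it through.

```bash
python3 -m inch '[[[0,0,-2],[0,0.4,0]],[[-0.1,0,-2],[0,0,0]],[[0,0,-1],[0,0,0]],[[0,0,-1.5],[0,0,0]],[[0,0,-1.5],[0,0,0]]]' 1;  python3 -m inch '[[[0,0,-1.5],[0,0,0]]]' 1;python3 -m inch '[[[0,0,-1],[0,0,0]]]' 1;python3 -m inch '[[[0,0,-1],[0,0,0]]]' 1
```

```text
t: 36.6
position: [0.5493, 0.2462, 0.1774]
tcp_rot: [0.706, -0.053, 0.704, 0.058]
wrist_force: [-0.4, 0.2, 1.5]
finger_gap: 0.0003
t: 36.7
position: [0.5496, 0.2462, 0.1619]
tcp_rot: [0.706, -0.053, 0.704, 0.058]
wrist_force: [0.2, -0.3, 1.4]
finger_gap: 0.0
t: 36.8
position: [0.5498, 0.2462, 0.1512]
tcp_rot: [0.706, -0.053, 0.704, 0.058]
wrist_force: [0.8, -0.2, 5.4]
finger_gap: -0.0002
t: 36.9
position: [0.5503, 0.2464, 0.1413]
tcp_rot: [0.706, -0.053, 0.704, 0.058]
wrist_force: [-23.8, -6.4, 116.3]
finger_gap: 0.0001
```

```bash
python3 -m inch '[[[0,0,1.5],[0,0,0]]]' 1; 
python3 - <<'E'
from h import *
p,a,M=jaw();print(p,a,M[:,0].round(4),sense()["wrist_force"]) 
c=snap("wrist","w19")
c=snap("side","s19");cv2.imwrite("pics/s19z.png",cv2.resize(c["image"][90:230,190:340],None,fx=4,fy=4,interpolation=cv2.INTER_CUBIC))
E
```

```text
t: 37.0
position: [0.5493, 0.2459, 0.1545]
tcp_rot: [0.705, -0.053, 0.705, 0.058]
wrist_force: [-0.2, -0.3, -1.5]
finger_gap: -0.0001
[0.54929404 0.24594664 0.15451777] 98.99212508814075 [-2.0e-04  6.4e-03 -1.0e+00] [-0.17370696 -0.28569733 -1.48708422]
```

View pics/s19z.png

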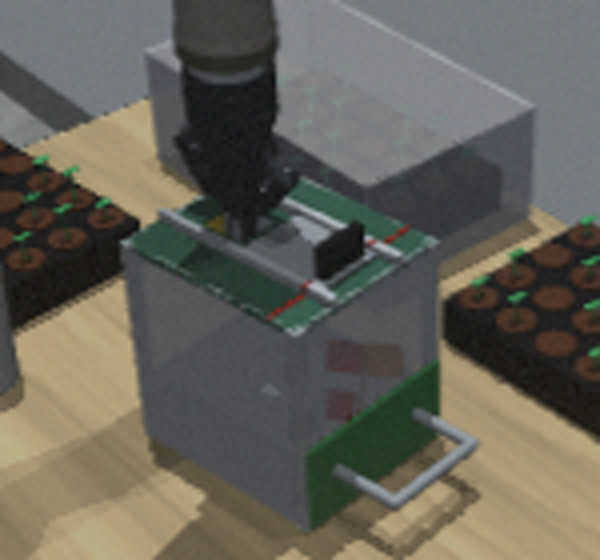

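View pics/w19.png

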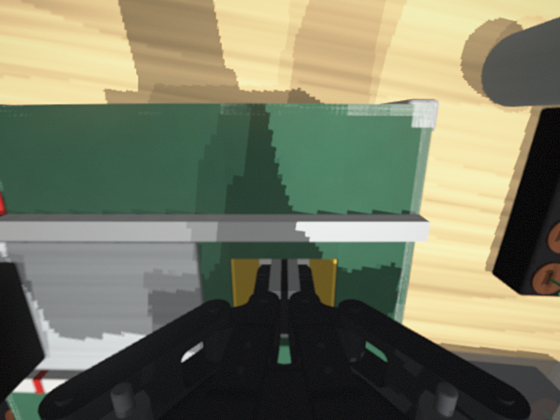

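```bash
python3 -m inch '[[[0,0,3],[0,0,0]],[[0,0,5],[0,0,0]],[[0,0,5],[0,0,0]],[[0,0,4],[0,0,0]],[[0,0,0],[0,0,0]]]' 1
python3 - <<'E'
from h import *
p,a,M=jaw();print(p,a,M[:,0].round(4)) 
c=snap("wrist","w20")
for cam in ("top",):
  for k,v in cans(capture(cam)).items(): print(cam,k,v[:2])
E
```

```text
t: 37.6
position: [0.5481, 0.2519, 0.3299]
tcp_rot: [0.705, -0.053, 0.704, 0.061]
wrist_force: [-0.4, -0.3, 0.6]
finger_gap: -0.0001
[0.54813125 0.25194131 0.32989424] 99.23675218149123 [ 9.000e-04  1.170e-02 -9.999e-01]
top orange [([0.6618, -0.387], [0.6632, -0.3824], [85.0, 86.0], 82.1, 133)]
top blue [([0.4882, -0.324], [0.488, -0.3238], [28.0, 31.0], 20.1, 107)]
top green [([0.6632, -0.2485], [0.6631, -0.2486], [29.0, 29.0], 18.0, 105)]
top yellow [([0.4316, -0.3275], [0.4315, -0.3281], [32.0, 32.0], 5.6, 136)]
```

View pics/w20.png

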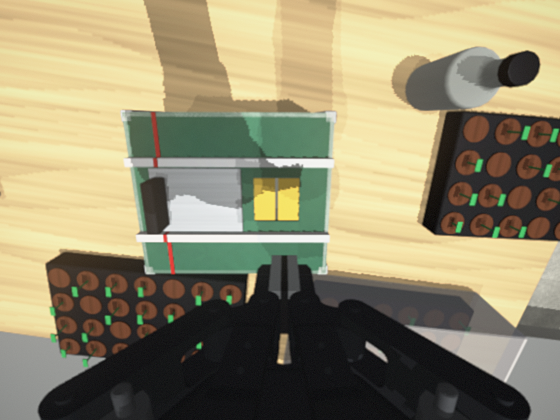

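```bash
python3 -m inch '[[[0.95,-4.2,0],[0,0,0.5]],[[0.95,-4.2,0],[0,0,0.5]],[[0.95,-4.2,0],[0,0,0.5]],[[0.95,-4.2,0],[0,0,0.5]],[[0.95,-4.2,0],[0,0,0.5]],[[0.95,-4.2,0],[0,0,0.5]],[[0.95,-4.2,-1],[0,0,0.5]],[[0.95,-4.2,-2],[0,0,0.5]],[[0.95,-4.2,-2],[0,0,0.5]],[[0.95,-4.2,-2],[0,0,0.5]],[[0.95,-4.2,-2],[0,0,0]],[[0.95,-4,-2],[0,0,0]],[[0,0,-2],[0,0,0]],[[0,0,0],[0,0,0]],[[0,0,0],[0,0,0]]]' -0.4
python3 - <<'E'
from h import *
p,a,M=jaw();print(p,a,M[:,0].round(4),sense()['q'].round(2)) 
for cam in ("wrist",):
  for k,v in cans(capture(cam)).items(): print(cam,k,v[:2])
E
```

```text
t: 39.2
position: [0.6471, -0.2657, 0.1611]
tcp_rot: [0.687, -0.087, 0.715, 0.097]
wrist_force: [-0.7, -0.1, 1.1]
finger_gap: 0.0596
[ 0.64711935 -0.26570998  0.16112572] 104.86714403396306 [-0.0407  0.009  -0.9991] [-0.01  0.68  0.53  1.69 -0.4   0.92  2.51]
wrist orange [([0.6676, -0.3899], [0.6641, -0.3837], [88.0, 89.0], 54.9, 2248)]
wrist blue [([0.4979, -0.3239], [0.4979, -0.3237], [15.0, 31.0], 15.1, 888)]
wrist green [([0.6744, -0.2435], [0.6754, -0.2462], [13.0, 30.0], 37.9, 137), ([0.7705, -0.4935], [0.771, -0.4939], [9.0, 18.0], 87.4, 161)]
```

```bash
python3 -m inch '[[[1,1.7,0],[-0.5,-1.6,-0.5]],[[0,0,0],[0,0,0]],[[0,0,0],[0,0,0]]]' -0.4
python3 - <<'E'
from h import *
p,a,M=jaw();print(p,a,M[:,0].round(4),sense()['q'].round(2)) 
c=snap("wrist","w21")
for k,v in cans(c).items(): print(k,v[:2])
E
```

```text
t: 39.55
position: [0.6582, -0.2448, 0.1632]
tcp_rot: [0.698, -0.089, 0.705, 0.091]
wrist_force: [-0.1, -1.5, -0.5]
finger_gap: 0.0598
[ 0.65815369 -0.24477816  0.16323732] 104.62608276455765 [-0.0104  0.0013 -0.9999] [-0.04  0.67  0.53  1.71 -0.41  0.88  2.48]
orange [([0.6659, -0.3894], [0.6642, -0.3832], [88.0, 89.0], 47.1, 2442)]
green [([0.7706, -0.4915], [0.7705, -0.4914], [6.0, 18.0], 87.3, 92), ([0.7749, -0.4437], [0.775, -0.4437], [9.0, 18.0], 82.0, 134)]
```

View pics/w21.png

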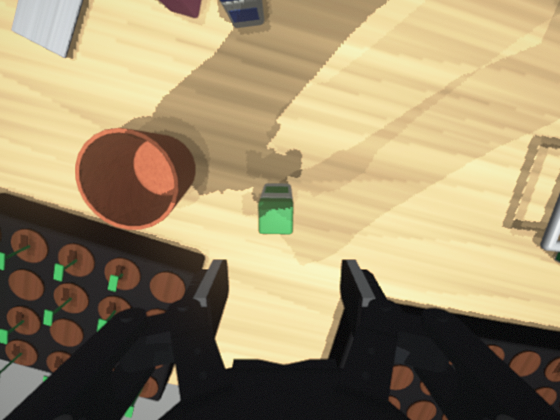

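```bash
cat >> h.py <<'E'
def caps(c,x,y,r=.06):
    P=cloud(c); m=(abs(P[...,2]-.084)<.006)&(np.hypot(P[...,0]-x,P[...,1]-y)<r)
    m=cv2.morphologyEx(m.astype(np.uint8),cv2.MORPH_OPEN,np.ones((3,3)))
    q=big(P,m>0); return len(q),cv2.minAreaRect((q[:,:2]*1000).astype(np.float32))
E
python3 - <<'E'
from h import *
print(caps(capture("wrist"),.663,-.249,.035)); print(caps(capture("top"),.663,-.249,.035))
p,a,M=jaw();print(p,a,M[:,0].round(4))
E
```

```text
(1211, ((665.28369140625, -251.2486572265625), (31.968400955200195, 31.695240020751953), 13.555644989013672))Traceback (most recent call last):
  File "<stdin>", line 2, in <module>
  File "h.py", line 41, in caps
    q=big(P,m>0); return len(q),cv2.minAreaRect((q[:,:2]*1000).astype(np.float32))
  File "h.py", line 37, in big
    n,l,st,ce=cv2.connectedComponentsWithStats(m.astype(np.uint8)); i=1+np.argmax(st[1:,4]); return P[l==i]
                                                                        ~~~~~~~~~^^^^^^^^^^
    return _wrapfunc(a, 'argmax', axis=axis, out=out, **kwds)
    return bound(*args, **kwds)
ValueError: attempt to get argmax of an empty sequence
```

```bash
python3 -m inch '[[[0.4,-0.6,0],[0,-0.3,-1]],[[0,0,-3],[0,0,0]],[[0,0,-3],[0,0,0]],[[0,0,-2],[0,0,0]],[[0,0,0],[0,0,0]]]' -0.4
python3 - <<'E'
from h import *
p,a,M=jaw();print(p,a,M[:,0].round(4),sense()['q'].round(2)) 
E
```

```text
t: 40.2
position: [0.6639, -0.2559, 0.0831]
tcp_rot: [0.703, -0.082, 0.702, 0.081]
wrist_force: [-0.6, 1.0, -0.4]
finger_gap: 0.0593
[ 0.66389372 -0.2559377   0.0830659 ] 103.21963325822944 [ 4.0e-04 -1.3e-03 -1.0e+00] [ 0.01  0.76  0.47  1.75 -0.48  0.75  2.52]
```

```bash
python3 -m inch '[[[0,0.5,-1.5],[0,0,0.3]],[[0,0,-2],[0,0,0]],[[0,0.1,-1.7],[0,0,0]],[[0,0,0],[0,0,0]]]' -0.4
python3 - <<'E'
from h import *
p,a,M=jaw();print(p,a,M[:,0].round(4),sense()['q'].round(2)) 
E
```

```text
t: 40.6
position: [0.6655, -0.2513, 0.0307]
tcp_rot: [0.704, -0.084, 0.701, 0.082]
wrist_force: [-0.2, 0.2, -0.5]
finger_gap: 0.0596
[ 0.66552259 -0.25126173  0.03067093] 103.43925424004215 [ 0.0042 -0.0029 -1.    ] [ 0.03  0.82  0.42  1.77 -0.51  0.65  2.54]
```

```bash
python3 -m inch '[[[0,0,-0.2],[0,0,0]],[[0,0,0],[0,0,0]],[[0,0,0],[0,0,0]],[[0,0,0],[0,0,0]],[[0,0,0],[0,0,0]]]' 1; python3 -m inch '[[[0,0,2],[0,0,0]],[[0,0,3],[0,0,0]],[[0,0,4],[0,0,0]],[[0,0,5],[0,0,0]],[[0,0,5],[0,0,0]],[[0,0,5],[0,0,0]],[[0,0,5],[0,0,0]],[[0,0,0],[0,0,0]]]' 1
python3 - <<'E'
from h import *
p,a,M=jaw();print(p,a,M[:,0].round(4),sense()['q'].round(2)) 
E
```

```text
t: 41.1
position: [0.6667, -0.2518, 0.0308]
tcp_rot: [0.704, -0.084, 0.7, 0.081]
wrist_force: [0.7, 0.3, -2.3]
finger_gap: 0.0314
t: 41.9
position: [0.6627, -0.251, 0.3281]
tcp_rot: [0.704, -0.084, 0.701, 0.081]
wrist_force: [0.3, -1.1, -1.5]
finger_gap: 0.0311
[ 0.66265742 -0.2509922   0.32811143] 103.36614211591227 [ 0.0042 -0.0033 -1.    ] [-0.08  0.53  0.6   1.53 -0.32  1.17  2.38]
```

```bash
python3 -m inch '[[[-0.8,2.5,0],[0,0,-0.4]],[[-0.85,4,0],[0,0,-0.4]],[[-0.85,4.15,0],[0,0,-0.4]],[[-0.85,4.15,0],[0,0,-0.4]],[[-0.85,4.15,0],[0,0,-0.4]],[[-0.85,4.15,0],[0,0,-0.4]],[[-0.85,4.15,0],[0,0,-0.4]],[[-0.85,4.15,0],[0,0,-0.4]],[[-0.85,4.15,0],[0,0,-0.4]],[[-0.85,4.15,0],[0,0,-0.4]],[[-0.85,4.15,0],[0,0,-0.4]],[[-0.85,4,0],[0,0,-0.4]],[[0,1.5,0],[0,0,0]],[[0,0,0],[0,0,0]],[[0,0,0],[0,0,0]]]' 1
python3 - <<'E'
from h import *
p,a,M=jaw();print(p,a,M[:,0].round(4),sense()['q'].round(2)) 
E
```

```text
t: 43.4
position: [0.5467, 0.258, 0.324]
tcp_rot: [0.705, -0.053, 0.705, 0.048]
wrist_force: [-0.1, -0.3, -0.5]
finger_gap: 0.0311
[0.54665663 0.25798291 0.3240368 ] 98.2133818228182 [ 9.e-04 -6.e-03 -1.e+00] [-0.97  0.38  0.61  1.77 -0.24  1.07  1.45]
```

```bash
python3 -m inch '[[[0.3,-1.2,0],[0,0,0.7]],[[0,0,0],[0,0,0]],[[0,0,-2],[0,0,0]],[[0,0,-2],[0,0,0]],[[0,0,-2],[0,0,0]],[[0,0,0],[0,0,0]]]' 1
python3 - <<'E'
from h import *
p,a,M=jaw();print(p,a,M[:,0].round(4),sense()['q'].round(2)) 
E
```

```text
t: 44.0
position: [0.5523, 0.2357, 0.2637]
tcp_rot: [0.706, -0.052, 0.704, 0.048]
wrist_force: [-0.3, 0.7, -1.0]
finger_gap: 0.0311
[0.55225586 0.23574225 0.26372641] 98.05907128493101 [ 0.0036 -0.0059 -1.    ] [-0.91  0.43  0.59  1.86 -0.29  0.94  1.52]
```

```bash
python3 -m inch '[[[-0.3,0.9,0],[0.3,0.2,0.8]],[[0,0,0],[0,0,0]],[[0,0,-0.8],[0,0,0]],[[0,0,0],[0,0,0]]]' 1
python3 - <<'E'
from h import *
p,a,M=jaw();print(p,a,M[:,0].round(4),sense()['q'].round(2)) 
E
```

```text
t: 44.4
position: [0.5508, 0.2444, 0.2582]
tcp_rot: [0.706, -0.053, 0.704, 0.054]
wrist_force: [0.0, 0.0, -2.0]
finger_gap: 0.0307
[0.55078468 0.24435573 0.25818794] 98.75241539209358 [ 0.003   0.0017 -1.    ] [-0.91  0.44  0.58  1.86 -0.3   0.92  1.53]
```

```bash
python3 -m inch '[[[-0.2,0,-1.5],[0,0,0]],[[-0.1,0,-1.5],[0,0,0]],[[-0.1,0,-1.5],[0,0,0]]]' 1; python3 -m inch '[[[-0.1,0,-1.5],[0,0,0]],[[0,0,-0.6],[0,0,0]],[[0,0,0],[0,0,0]]]' 1

```

```text
t: 44.7
position: [0.5505, 0.2454, 0.2172]
tcp_rot: [0.709, -0.052, 0.701, 0.056]
wrist_force: [-0.0, 0.4, 3.0]
finger_gap: 0.0309
t: 45.0
position: [0.5501, 0.2456, 0.1958]
tcp_rot: [0.71, -0.052, 0.7, 0.056]
wrist_force: [1.4, -0.4, -5.2]
finger_gap: 0.0313
```

```bash
python3 -m inch '[[[0,0,-0.4],[0,0.5,0]],[[0,0,0],[0,0,0]]]' 1; python3 -m inch '[[[0,0,0],[0,0,0]],[[0,0,0],[0,0,0]],[[0,0,0],[0,0,0]],[[0,0,2],[0,0,0]],[[0,0,2.5],[0,0,0]],[[0,0,2],[0,0,0]],[[0,0,0],[0,0,0]]]' -0.4
python3 -m inch '[[[0,0,0],[0,0,0]],[[0,0,0],[0,0,0]],[[0,0,0],[0,0,0]],[[0,0,0],[0,0,0]]]' 1
python3 - <<'E'
from h import *
p,a,M=jaw();print(p,a,M[:,0].round(4)) 
c=snap("wrist","w22")
E
```

```text
t: 45.2
position: [0.5504, 0.2458, 0.1923]
tcp_rot: [0.707, -0.051, 0.703, 0.057]
wrist_force: [0.7, -0.3, -5.6]
finger_gap: 0.0313
t: 45.9
position: [0.551, 0.2456, 0.2609]
tcp_rot: [0.707, -0.051, 0.703, 0.057]
wrist_force: [0.7, 0.4, -0.4]
finger_gap: 0.0595
t: 46.3
position: [0.5499, 0.2456, 0.2592]
tcp_rot: [0.707, -0.051, 0.704, 0.057]
wrist_force: [-0.2, 0.2, -0.0]
finger_gap: 0.0015
[0.54991506 0.24561855 0.25915147] 98.75705346358272 [ 0.0037  0.0076 -1.    ]
```

View pics/w22.png

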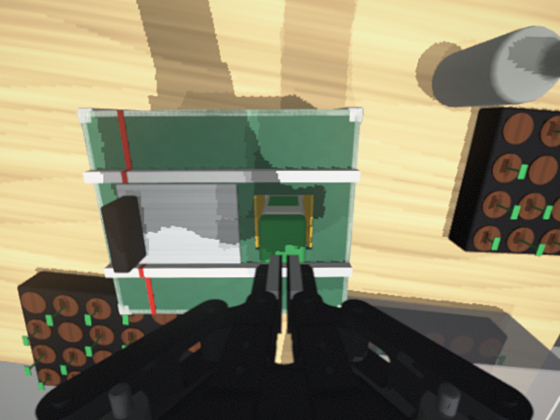

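```bash
python3 -m inch '[[[0,0,-2],[0,0.2,0]],[[-0.1,0,-2],[0,0,0]],[[0,0,-1],[0,0,0]],[[0,0,-1.5],[0,0,0]],[[0,0,-1.5],[0,0,0]],[[0,0,-1.4],[0,0,0]],[[0,0,0],[0,0,0]]]' 1;  python3 -m inch '[[[0,0,-0.7],[0,0,0]],[[0,0,0],[0,0,0]]]' 1;python3 -m inch '[[[0,0,-0.4],[0,0,0]],[[0,0,0],[0,0,0]]]' 1
```

```text
t: 47.05
position: [0.55, 0.2458, 0.1613]
tcp_rot: [0.706, -0.051, 0.704, 0.057]
wrist_force: [0.3, -0.8, -0.4]
finger_gap: -0.0003
t: 47.25
position: [0.5507, 0.2458, 0.1548]
tcp_rot: [0.706, -0.051, 0.704, 0.057]
wrist_force: [-0.1, -0.3, -1.7]
finger_gap: -0.0001
t: 47.45
position: [0.5512, 0.2459, 0.1516]
tcp_rot: [0.706, -0.051, 0.704, 0.057]
wrist_force: [0.6, -0.1, -7.0]
finger_gap: -0.0002
```

```bash

python3 - <<'E'
from h import *
p,a,M=jaw();print(p,a,M[:,0].round(4)) 
c=snap("wrist","w23")
c=snap("side","s23");cv2.imwrite("pics/s23z.png",cv2.resize(c["image"][90:230,190:340],None,fx=4,fy=4,interpolation=cv2.INTER_CUBIC))
E
```

```text
[0.55123291 0.24588818 0.15163307] 98.7157998876121 [ 0.0031  0.0087 -1.    ]
```

View pics/s23z.png

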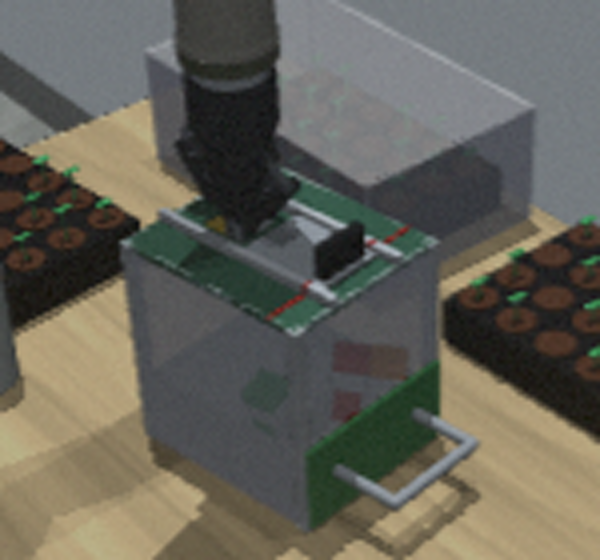

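```bash
python3 -m inch '[[[0,0,2],[0,0,0]],[[0,0,5],[0,0,0]],[[0,0,5],[0,0,0]],[[0,0,5],[0,0,0]],[[0,0,0],[0,0,0]]]' 1
python3 - <<'E'
from h import *
p,a,M=jaw();print(p,a,M[:,0].round(4),sense()['q'].round(2)) 
c=snap("wrist","w24")
c=snap("side","s24");cv2.imwrite("pics/s24z.png",cv2.resize(c["image"][90:230,190:340],None,fx=4,fy=4,interpolation=cv2.INTER_CUBIC))
for cam in ("top",):
  for k,v in cans(capture(cam)).items(): print(cam,k,v[:2])
E
```

```text
t: 48.05
position: [0.5492, 0.2419, 0.3229]
tcp_rot: [0.704, -0.053, 0.706, 0.053]
wrist_force: [-0.1, -0.4, -0.3]
finger_gap: -0.0
[0.54919263 0.24188599 0.32294797] 98.57116571351716 [-2.3e-03 -7.0e-04 -1.0e+00] [-0.94  0.38  0.62  1.78 -0.25  1.06  1.49]
top orange [([0.6608, -0.3895], [0.6618, -0.3847], [79.0, 89.0], 48.4, 131)]
top blue [([0.4883, -0.3239], [0.4884, -0.3244], [28.0, 29.0], 21.4, 112)]
top yellow [([0.4314, -0.3279], [0.4315, -0.3283], [32.0, 32.0], 5.4, 130)]
```

View pics/s24z.png

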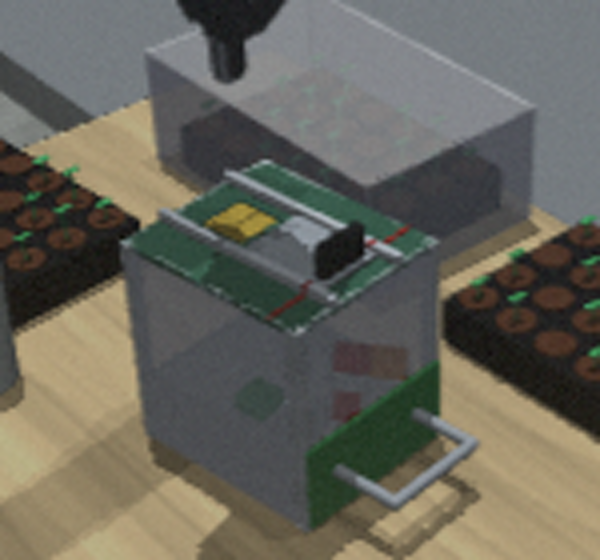

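View pics/w24.png

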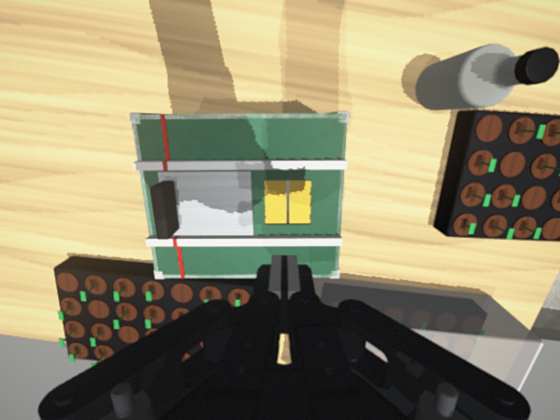

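```bash
python3 -m inch '[[[-0.7,-4.2,0],[0,0,-0.2]],[[-0.7,-4.2,0],[0,0,-0.2]],[[-0.7,-4.2,0],[0,0,-0.2]],[[-0.7,-4.2,0],[0,0,-0.2]],[[-0.7,-4.2,0],[0,0,-0.2]],[[-0.8,-4.2,0],[0,0,-0.2]],[[-0.8,-4.2,0],[0,0,-0.2]],[[-0.8,-4.2,-2],[0,0,-0.2]],[[-0.8,-4.2,-2],[0,0,-0.2]],[[-0.8,-4.2,-2],[0,0,-0.2]],[[-0.8,-4.2,-2],[0,0,0]],[[-0.8,-4.2,-1],[0,0,0]],[[-0.8,-3.5,0],[0,0,0]],[[0,-1,0],[0,0,0]],[[0,0,0],[0,0,0]],[[0,0,0],[0,0,0]]]' -0.4
python3 - <<'E'
from h import *
p,a,M=jaw();print(p,a,M[:,0].round(4),sense()['q'].round(2)) 
print(caps(capture("wrist"),.4315,-.328,.035))
E
```

```text
t: 49.8
position: [0.4242, -0.3192, 0.2001]
tcp_rot: [0.688, -0.043, 0.723, 0.043]
wrist_force: [-0.2, 0.2, -0.5]
finger_gap: 0.0599
[ 0.42416016 -0.31921219  0.20014777] 96.95314064695313 [-0.0491 -0.0038 -0.9988] [ 0.09  0.45  0.62  2.05 -0.31  0.78  2.58]
(937, ((431.6667175292969, -330.221435546875), (32.03519821166992, 31.984394073486328), 4.217479228973389))
```

```bash
python3 -m inch '[[[0.4,-0.5,0],[0,0,-8.5]],[[0,0,0],[0,0,-8.5]],[[0,0,0],[0,0,-8.5]],[[0,0,0],[0,0,-8.5]],[[0,0,0],[0,0,-8.5]],[[0,0,0],[0,0,-8.5]],[[0,0,0],[0,0,-8.5]],[[0,0,0],[0,0,-8.5]],[[0,0,0],[0,0,-8.5]],[[0,0,0],[0,0,-8.5]],[[0,0,0],[0,0,-8.5]],[[0,0,0],[0,0,-8.5]],[[0,0,0],[0,0,-8.5]],[[0,0,0],[0,0,-8.5]],[[0,0,0],[0,0,-8.5]],[[0,0,0],[0,0,-8.5]],[[0,0,0],[0,0,-8.5]],[[0,0,0],[0,0,-8.5]],[[0,0,0],[0,0,-8.5]],[[0,0,0],[0,0,-8.5]]]' -0.4
python3 - <<'E'
from h import *
p,a,M=jaw();print(p,a,M[:,0].round(4),sense()['q'].round(2)) 
E
```

```text
t: 51.85
position: [0.4411, -0.2869, 0.1958]
tcp_rot: [0.092, 0.722, 0.094, -0.679]
wrist_force: [-0.4, 0.1, -0.3]
finger_gap: 0.0598
[ 0.44108409 -0.28691001  0.19584505] -74.90039989030217 [ 0.0598  0.0113 -0.9981] [-0.27  0.68  1.27  2.14 -0.9   0.97  0.21]
```

```bash
python3 -m inch '[[[0,-0.5,-2],[0,1,0]],[[0,-1,-2],[0,1,0]],[[0,0,0],[0,0,0]]]' -0.4
python3 - <<'E'
from h import *
p,a,M=jaw();print(p,a,M[:,0].round(4),sense()['q'].round(3)) 
E
```

```text
t: 52.15
position: [0.4436, -0.296, 0.1545]
tcp_rot: [0.09, 0.71, 0.097, -0.691]
wrist_force: [0.8, 0.1, 0.5]
finger_gap: 0.06
[ 0.44356363 -0.29603322  0.15450778] -74.78069711956707 [ 0.0255  0.0143 -0.9996] [-0.212  0.748  1.191  2.139 -0.951  0.933  0.246]
```

```bash
python3 -m inch '[[[-0.6,-1.2,0],[-0.8,1.4,0]],[[-0.5,-1.2,0],[0,0,0]],[[0,-0.8,0],[0,0,-1]],[[0,0,0],[0,0,0]]]' -0.4
python3 - <<'E'
from h import *
p,a,M=jaw();print(p,a,M[:,0].round(4),sense()['q'].round(3)) 
print(caps(snap("wrist","w25"),.4315,-.33,.035))
E
```

```text
t: 52.55
position: [0.4325, -0.3286, 0.1565]
tcp_rot: [0.089, 0.702, 0.088, -0.701]
wrist_force: [0.1, 0.5, -0.5]
finger_gap: 0.0597
[ 0.43245403 -0.32863523  0.1564722 ] -75.68684900623519 [ 8.0e-04 -1.1e-03 -1.0e+00] [-0.161  0.765  1.197  2.107 -0.921  0.944  0.246]
(1265, ((432.35601806640625, -329.2807922363281), (31.738134384155273, 31.800765991210938), 4.743814468383789))
```

View pics/w25.png

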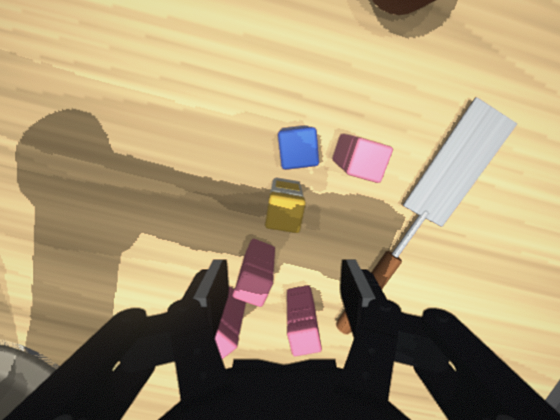

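```bash
python3 -m inch '[[[0,0,-2],[0,0,0]],[[0,0,-2.5],[0,0,0]],[[0,0,-2.5],[0,0,-2]],[[0,0,-1.5],[0,0,-2]],[[0,0,0],[0,0,0]]]' -0.4
python3 - <<'E'
from h import *
p,a,M=jaw();print(p,a,M[:,0].round(4),sense()['q'].round(3)) 
E
```

```text
t: 53.1
position: [0.433, -0.3285, 0.0706]
tcp_rot: [0.064, 0.706, 0.062, -0.703]
wrist_force: [0.3, 0.4, -0.6]
finger_gap: 0.0599
[ 0.43297777 -0.32852551  0.07058534] -79.82607789223239 [ 0.0042 -0.0023 -1.    ] [-0.021  0.788  0.918  2.166 -1.031  0.717  0.226]
```

```bash
python3 -m inch '[[[0,0,2],[0,0,4]],[[0,0,2],[0,0,8.4]],[[0,0,1],[0,0,8.4]],[[0,0,0],[0,0,8.4]],[[0,0,0],[0,0,8.4]],[[0,0,0],[0,0,8.4]],[[0,0,0],[0,0,8.4]],[[0,0,0],[0,0,8.4]],[[0,0,0],[0,0,8.4]],[[0,0,0],[0,0,8.4]]]' -0.4
python3 - <<'E'
from h import *
p,a,M=jaw();print(p,a,M[:,0].round(4),sense()['q'].round(3)) 
E
```

```text
t: 54.1
position: [0.4314, -0.3305, 0.1309]
tcp_rot: [0.509, 0.494, 0.506, -0.491]
wrist_force: [0.3, -0.5, -1.5]
finger_gap: 0.0598
[ 0.4313598  -0.33047358  0.13093547] 1.7672696261097782 [ 0.0057  0.001  -1.    ] [ 0.124  0.563  0.634  2.116 -0.572  0.632  1.189]
```

```bash
python3 -m inch '[[[0,0,0],[0,0,8.4]],[[0,0,0],[0,0,8.4]],[[0,0,0],[0,0,8.4]],[[0,0,0],[0,0,8.4]],[[0,0,0],[0,0,8.4]],[[0,0,0],[0,0,8.4]],[[0,0,0],[0,0,8.4]],[[0,0,0],[0,0,8.4]],[[0,0,0],[0,0,8.4]],[[0,0,0],[0,0,6]],[[0,0,0],[0,0,0]]]' -0.4
python3 - <<'E'
from h import *
p,a,M=jaw();print(p,a,M[:,0].round(4),sense()['q'].round(3)) 
E
```

```text
t: 55.2
position: [0.4249, -0.3362, 0.1395]
tcp_rot: [0.705, 0.027, 0.708, -0.028]
wrist_force: [1.1, 0.3, 0.1]
finger_gap: 0.0594
[ 0.42492544 -0.33619232  0.13953174] 85.51016396512674 [-0.0046 -0.0012 -1.    ] [ 0.411  0.481  0.214  2.091 -0.171  0.589  2.237]
```

```bash
python3 -m inch '[[[0.6,0.6,0],[0,-0.3,4.5]],[[0,0,0],[0,0,4.5]],[[0,0,0],[0,0,0]],[[0,0,-2],[0,0,0]],[[0,0,-2],[0,0,0]],[[0,0,0],[0,0,0]]]' -0.4
python3 - <<'E'
from h import *
p,a,M=jaw();print(p,a,M[:,0].round(4),sense()['q'].round(3)) 
print(caps(capture("wrist"),.4315,-.33,.035))
E
```

```text
t: 55.8
position: [0.4292, -0.3327, 0.1012]
tcp_rot: [0.706, -0.023, 0.707, 0.019]
wrist_force: [-0.4, 0.7, -0.0]
finger_gap: 0.0595
[ 0.42920408 -0.33272944  0.10119775] 93.42199435351803 [-0.0012 -0.0048 -1.    ] [ 0.445  0.537  0.152  2.118 -0.154  0.495  2.343]
(1983, ((431.24725341796875, -330.4079284667969), (31.807456970214844, 31.45895767211914), 4.814816951751709))
```

```bash
python3 -m inch '[[[0.2,0.2,-1.5],[0.2,0,1]],[[0,0,-2],[0,0,0]],[[0,0,-2],[0,0,0]],[[0,0,-1],[0,0,0]],[[0,0,0],[0,0,0]]]' -0.4
python3 - <<'E'
from h import *
p,a,M=jaw();print(p,a,M[:,0].round(4),sense()['q'].round(3)) 
E
```

```text
t: 56.35
position: [0.4336, -0.3322, 0.0368]
tcp_rot: [0.708, -0.028, 0.706, 0.025]
wrist_force: [-0.8, -0.4, 0.9]
finger_gap: 0.0594
[ 0.43355428 -0.33217017  0.03682481] 94.27097397403183 [ 0.0031 -0.0046 -1.    ] [ 0.476  0.644  0.105  2.148 -0.177  0.352  2.372]
```

```bash
python3 -m inch '[[[-0.2,0.2,-0.8],[0,0,0.3]],[[0,0,0],[0,0,0]]]' -0.4; python3 -m inch '[[[0,0,0],[0,0,0]],[[0,0,0],[0,0,0]],[[0,0,0],[0,0,0]],[[0,0,0],[0,0,0]]]' 1; python3 -m inch '[[[0,0,2],[0,0,0]],[[0,0,3],[0,0,0]],[[0,0,4],[0,0,0]],[[0,0,5],[0,0,0]],[[0,0,5],[0,0,0]],[[0,0,5],[0,0,0]],[[0,0,5],[0,0,0]],[[0,0,0],[0,0,0]]]' 1
python3 - <<'E'
from h import *
p,a,M=jaw();print(p,a,M[:,0].round(4),sense()['q'].round(2)) 
E
```

```text
t: 56.55
position: [0.4317, -0.3303, 0.029]
tcp_rot: [0.708, -0.03, 0.705, 0.026]
wrist_force: [0.0, 0.3, -0.1]
finger_gap: 0.0595
t: 56.95
position: [0.4323, -0.3308, 0.0306]
tcp_rot: [0.708, -0.03, 0.705, 0.026]
wrist_force: [0.1, -0.5, -1.8]
finger_gap: 0.0308
t: 57.75
position: [0.4288, -0.329, 0.3274]
tcp_rot: [0.708, -0.029, 0.705, 0.026]
wrist_force: [-0.1, 0.5, -1.9]
finger_gap: 0.031
[ 0.4288075  -0.32896778  0.32739239] 94.51383944735585 [ 0.0033 -0.0044 -1.    ] [ 0.37  0.25  0.23  1.88 -0.07  1.01  2.28]
```

```bash
python3 -m inch '[[[0.9,2.5,0],[0,0,0.3]],[[0.9,4,0],[0,0,0.3]],[[0.95,4.1,0],[0,0,0.3]],[[0.95,4.1,0],[0,0,0.3]],[[0.95,4.1,0],[0,0,0.3]],[[0.95,4.1,0],[0,0,0.3]],[[0.95,4.1,0],[0,0,0.3]],[[0.95,4.1,0],[0,0,0.3]],[[0.95,4.1,0],[0,0,0.3]],[[0.95,4.1,0],[0,0,0.3]],[[0.95,4.1,0],[0,0,0.3]],[[0.95,4.1,0],[0,0,0.3]],[[0.95,4.1,0],[0,0,0.3]],[[0.95,4,0],[0,0,0.3]],[[0.3,1,0],[0,0,0]],[[0,0,0],[0,0,0]],[[0,0,0],[0,0,0]],[[0,0,0],[0,0,0]]]' 1
python3 - <<'E'
from h import *
p,a,M=jaw();print(p,a,M[:,0].round(4),sense()['q'].round(2)) 
E
```

```text
t: 59.55
position: [0.5556, 0.2562, 0.3182]
tcp_rot: [0.703, -0.056, 0.707, 0.049]
wrist_force: [0.3, -0.6, -0.4]
finger_gap: 0.0311
[0.55564675 0.25619488 0.31823834] 98.51567407047575 [-0.005  -0.0095 -0.9999] [-0.48  0.36 -0.07  1.73  0.03  1.06  1.16]
```

```bash
python3 -m inch '[[[-0.6,-0.9,0],[0.5,-0.3,0.4]],[[0,0,0],[0,0,0]],[[0,0,-2],[0,0,0]],[[0,0,-2],[0,0,0]],[[0,0,-1.5],[0,0,0]],[[0,0,0],[0,0,0]]]' 1
python3 - <<'E'
from h import *
p,a,M=jaw();print(p,a,M[:,0].round(4),sense()['q'].round(2)) 
E
```

```text
t: 60.15
position: [0.5496, 0.238, 0.2646]
tcp_rot: [0.707, -0.052, 0.703, 0.051]
wrist_force: [0.1, -0.2, -1.7]
finger_gap: 0.0312
[0.54957591 0.23796216 0.2645564 ] 98.35712803443131 [ 5.4e-03  1.0e-04 -1.0e+00] [-0.46  0.38 -0.07  1.83  0.04  0.92  1.18]
```

```bash
python3 -m inch '[[[0,0.7,0],[0,0.2,0.6]],[[0,0,0],[0,0,0]],[[0,0,-0.8],[0,0,0]],[[0,0,0],[0,0,0]]]' 1
python3 - <<'E'
from h import *
p,a,M=jaw();print(p,a,M[:,0].round(4)) 
E
```

```text
t: 60.55
position: [0.5508, 0.245, 0.2591]
tcp_rot: [0.707, -0.054, 0.703, 0.056]
wrist_force: [0.2, 0.3, -1.1]
finger_gap: 0.0309
[0.55076532 0.24497627 0.25908137] 98.9181016910309 [ 0.0053  0.002  -1.    ]
```

```bash
python3 -m inch '[[[-0.2,0,-1.5],[0,0,0]],[[-0.1,0,-1.5],[0,0,0]],[[-0.1,0,-1.5],[0,0,0]]]' 1; python3 -m inch '[[[-0.1,0,-1.5],[0,0,0]],[[0,0,-0.9],[0,0.4,0]],[[0,0,0],[0,0,0]]]' 1

```

```text
t: 60.85
position: [0.5502, 0.2462, 0.2181]
tcp_rot: [0.71, -0.053, 0.7, 0.057]
wrist_force: [0.2, -0.4, 3.3]
finger_gap: 0.0308
t: 61.15
position: [0.5497, 0.2464, 0.1934]
tcp_rot: [0.708, -0.053, 0.702, 0.057]
wrist_force: [2.2, 0.6, -4.4]
finger_gap: 0.0312
```

```bash
python3 -m inch '[[[0,0,0],[0,0,0]],[[0,0,0],[0,0,0]],[[0,0,0],[0,0,0]],[[0,0,2],[0,0,0]],[[0,0,2.5],[0,0,0]],[[0,0,2],[0,0,0]],[[0,0,0],[0,0,0]]]' -0.4
python3 -m inch '[[[0,0,0],[0,0,0]],[[0,0,0],[0,0,0]],[[0,0,0],[0,0,0]],[[0,0,0],[0,0,0]]]' 1
python3 - <<'E'
from h import *
p,a,M=jaw();print(p,a,M[:,0].round(4)) 
c=snap("wrist","w26")
c=snap("side","s26");cv2.imwrite("pics/s26z.png",cv2.resize(c["image"][90:230,190:340],None,fx=4,fy=4,interpolation=cv2.INTER_CUBIC))
E
```

```text
t: 61.85
position: [0.5502, 0.2468, 0.2629]
tcp_rot: [0.709, -0.052, 0.701, 0.057]
wrist_force: [-0.5, 0.2, -0.9]
finger_gap: 0.0598
t: 62.25
position: [0.5495, 0.2464, 0.2616]
tcp_rot: [0.708, -0.053, 0.702, 0.057]
wrist_force: [0.4, 0.2, 0.3]
finger_gap: 0.0012
[0.54949526 0.24642708 0.26160146] 98.89965291101952 [ 0.0087  0.0069 -0.9999]
```

View pics/w26.png

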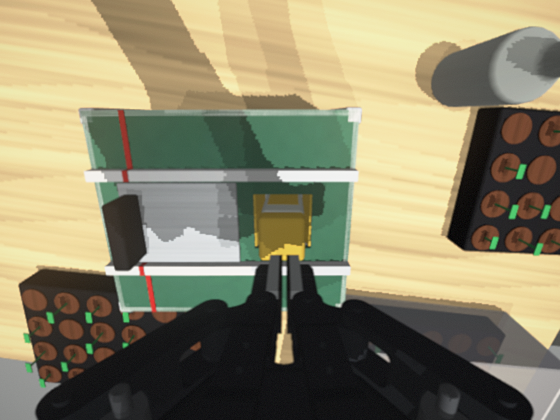

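View pics/s26z.png

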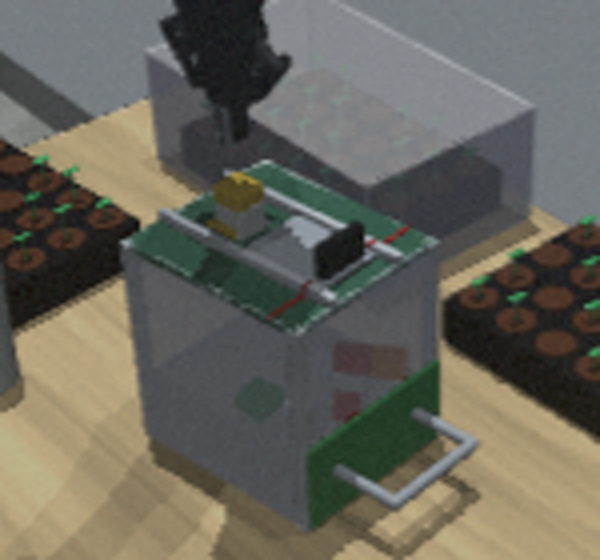

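```bash
python3 -m inch '[[[0,0,-2],[0,0.4,0]],[[-0.1,0,-2],[0,0,0]],[[0,0,-1],[0,0,0]],[[0,0,-1.5],[0,0,0]],[[0,0,-1.5],[0,0,0]]]' 1;  python3 -m inch '[[[0,0,-1],[0,0,0]]]' 1;python3 -m inch '[[[0,0,-0.7],[0,0,0]]]' 1;python3 -m inch '[[[0,0,-0.4],[0,0,0]],[[0,0,0],[0,0,0]]]' 1
python3 - <<'E'
from h import *
p,a,M=jaw();print(p,a,M[:,0].round(4)) 
c=snap("side","s27");cv2.imwrite("pics/s27z.png",cv2.resize(c["image"][90:230,190:340],None,fx=4,fy=4,interpolation=cv2.INTER_CUBIC))
E
```

```text
t: 62.85
position: [0.5502, 0.2474, 0.1809]
tcp_rot: [0.707, -0.052, 0.703, 0.058]
wrist_force: [0.7, -0.2, 0.7]
finger_gap: 0.0002
t: 62.95
position: [0.5501, 0.2474, 0.1701]
tcp_rot: [0.707, -0.052, 0.703, 0.058]
wrist_force: [0.7, 0.7, 1.6]
finger_gap: -0.0001
t: 63.05
position: [0.5501, 0.2474, 0.1624]
tcp_rot: [0.707, -0.052, 0.703, 0.058]
wrist_force: [-0.2, 0.6, 1.5]
finger_gap: 0.0
t: 63.25
position: [0.5504, 0.2473, 0.1581]
tcp_rot: [0.707, -0.052, 0.703, 0.058]
wrist_force: [0.5, 0.8, -1.6]
finger_gap: -0.0002
[0.55038449 0.2473492  0.15806139] 98.88751987756332 [ 0.0046  0.0085 -1.    ]
```

View pics/s27z.png

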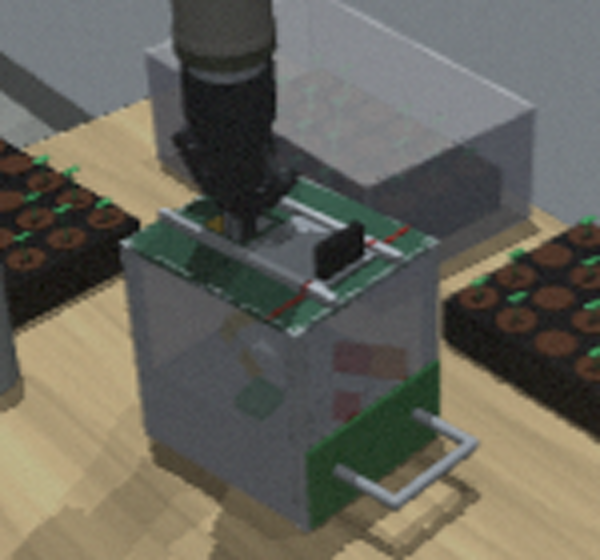

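```bash
python3 -m inch '[[[0,0,-0.4],[0,0,0]],[[0,0,0],[0,0,0]]]' 1;python3 -m inch '[[[0,0,-0.4],[0,0,0]],[[0,0,0],[0,0,0]]]' 1
python3 - <<'E'
from h import *
p,a,M=jaw();print(p,a,M[:,0].round(4)) 
c=snap("side","s28");cv2.imwrite("pics/s28z.png",cv2.resize(c["image"][90:230,190:340],None,fx=4,fy=4,interpolation=cv2.INTER_CUBIC))
E
```

```text
t: 63.5
position: [0.5508, 0.2476, 0.1549]
tcp_rot: [0.707, -0.052, 0.703, 0.058]
wrist_force: [1.0, 0.3, -2.1]
finger_gap: -0.0004
t: 63.7
position: [0.5512, 0.2478, 0.1511]
tcp_rot: [0.708, -0.051, 0.702, 0.058]
wrist_force: [0.3, 1.1, -2.6]
finger_gap: -0.0002
[0.55119523 0.24776128 0.15113565] 98.88845171450707 [ 0.0071  0.0099 -0.9999]
```

View pics/s28z.png

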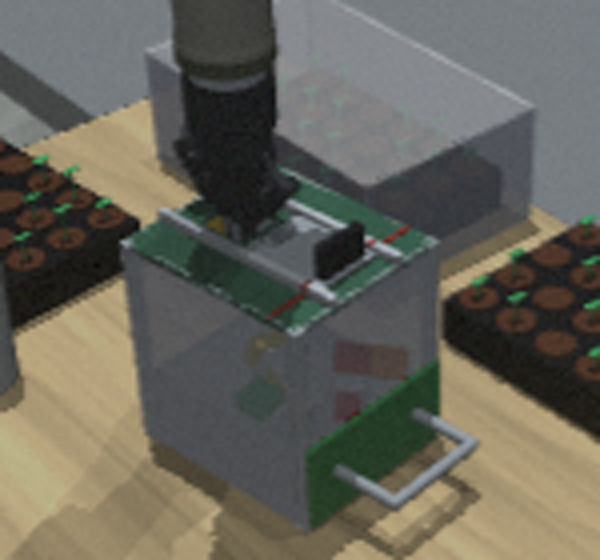

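Yellow is now lower, tumbling behind green. Rise and check the flaps.

```bash
python3 -m inch '[[[0,0,2],[0,0,0]],[[0,0,4],[0,0,0]],[[0,0,5],[0,0,0]],[[0,0,5],[0,0,0]],[[0,0,0],[0,0,0]]]' 1
python3 - <<'E'
from h import *
p,a,M=jaw();print(p,a,M[:,0].round(4),sense()['q'].round(2)) 
c=snap("wrist","w29")
c=snap("side","s29");cv2.imwrite("pics/s29z.png",cv2.resize(c["image"][90:230,190:340],None,fx=4,fy=4,interpolation=cv2.INTER_CUBIC))
for cam in ("top",):
  for k,v in cans(capture(cam)).items(): print(cam,k,v[:2])
E
```

```text
t: 64.25
position: [0.5483, 0.2511, 0.3143]
tcp_rot: [0.706, -0.052, 0.704, 0.06]
wrist_force: [0.6, -0.6, -0.4]
finger_gap: 0.0002
[0.54830613 0.25107219 0.314338  ] 99.12482376814961 [ 0.0018  0.0116 -0.9999] [-0.46  0.35 -0.08  1.76  0.02  1.03  1.18]
top orange [([0.6568, -0.399], [0.656, -0.3939], [58.0, 91.0], 55.1, 98)]
top blue [([0.4882, -0.3238], [0.488, -0.3237], [28.0, 30.0], 18.7, 106)]
```

View pics/s29z.png

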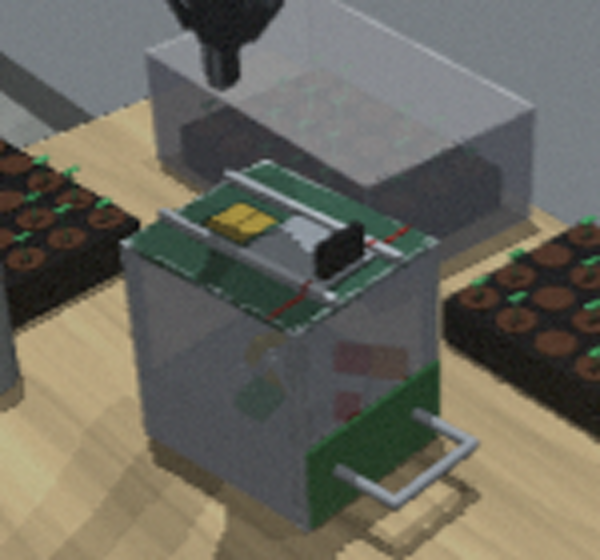

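View pics/w29.png

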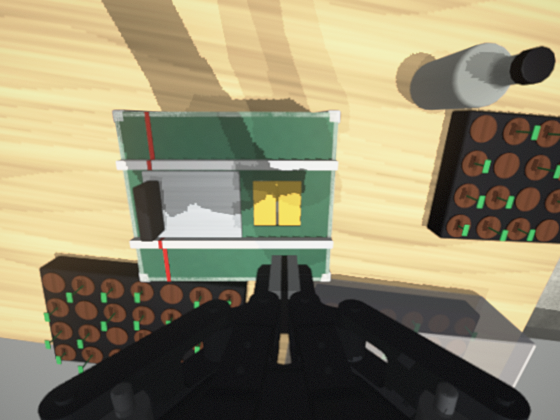

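```bash
python3 -m inch '[[[-0.3,-4,0],[0,0,-5.3]],[[-0.3,-4,0],[0,0,-5.3]],[[-0.3,-4,0],[0,0,-5.3]],[[-0.3,-4,0],[0,0,-5.3]],[[-0.3,-4,0],[0,0,-5.3]],[[-0.3,-4,0],[0,0,-5.3]],[[-0.3,-4,0],[0,0,-5.3]],[[-0.3,-4,-1],[0,0,-5.3]],[[-0.3,-4,-2],[0,0,-5.3]],[[-0.3,-4,-2],[0,0,-5.3]],[[-0.3,-4,-2],[0,0,-5.3]],[[-0.3,-4,-1],[0,0,-5.3]],[[-0.3,-4,0],[0,0,-5.3]],[[-0.3,-3,0],[0,0,-5.3]],[[0,-1.5,0],[0,0,-3]],[[0,0,0],[0,0,0]],[[0,0,0],[0,0,0]]]' -0.4
python3 - <<'E'
from h import *
p,a,M=jaw();print(p,a,M[:,0].round(4),sense()['q'].round(2)) 
print(caps(capture("wrist"),.488,-.324,.035))
E
```

```text
t: 66.1
position: [0.4804, -0.3323, 0.1936]
tcp_rot: [0.558, 0.413, 0.593, -0.408]
wrist_force: [0.7, 0.3, -0.1]
finger_gap: 0.0596
[ 0.48038633 -0.33228867  0.19362919] 19.027682610592542 [-0.0363  0.0336 -0.9988] [ 0.26  0.49  0.37  1.92 -0.24  0.83  1.1 ]
(996, ((488.765869140625, -326.5984802246094), (31.343158721923828, 32.42692947387695), 19.91732406616211))
```

```bash
python3 -m inch '[[[0.6,0.5,0],[-1.7,-1.7,0.9]],[[0,0,0],[0,0,0]],[[0,0,-2],[0,0,0]],[[0,0,-2.5],[0,0,0]],[[0,0,-2],[0,0,0]],[[0,0,0],[0,0,0]]]' -0.4
python3 - <<'E'
from h import *
p,a,M=jaw();print(p,a,M[:,0].round(4),sense()['q'].round(2)) 
print(caps(capture("wrist"),.488,-.324,.035))
E
```

```text
t: 66.75
position: [0.4901, -0.318, 0.1285]
tcp_rot: [0.579, 0.402, 0.585, -0.399]
wrist_force: [-0.1, 0.8, 0.5]
finger_gap: 0.0598
[ 0.49013718 -0.31795021  0.12846665] 20.924704162474676 [-0.0047  0.0081 -1.    ] [ 0.27  0.55  0.31  2.01 -0.28  0.63  1.13]
(1548, ((488.6870422363281, -325.94757080078125), (32.103729248046875, 31.399133682250977), 21.519187927246094))
```

```bash
python3 -m inch '[[[-0.2,-0.8,0],[-0.4,-0.2,0]],[[0,0,-2],[0,0,0]],[[0,0,-2.5],[0,0,0]],[[0,0,-2.5],[0,0,0]],[[0,0,-1.5],[0,0,0]],[[0,0,0],[0,0,0]]]' -0.4
python3 - <<'E'
from h import *
p,a,M=jaw();print(p,a,M[:,0].round(4),sense()['q'].round(2)) 
E
```

```text
t: 67.4
position: [0.4928, -0.3311, 0.0503]
tcp_rot: [0.588, 0.401, 0.578, -0.4]
wrist_force: [-0.3, 0.2, 0.1]
finger_gap: 0.0598
[ 0.49283293 -0.33110411  0.05034749] 21.053609544096137 [ 0.0116 -0.007  -0.9999] [ 0.34  0.66  0.24  2.05 -0.34  0.45  1.2 ]
```

```bash
python3 -m inch '[[[-0.4,0.5,0],[0.4,0.6,0]],[[0,0,0],[0,0,0]],[[0,0,-1],[0,0,0]],[[0,0,-1],[0,0,0]],[[0,0,0],[0,0,0]]]' -0.4
python3 - <<'E'
from h import *
p,a,M=jaw();print(p,a,M[:,0].round(4),sense()['q'].round(2)) 
E
```

```text
t: 67.9
position: [0.4907, -0.3276, 0.0336]
tcp_rot: [0.585, 0.401, 0.581, -0.4]
wrist_force: [0.1, -0.1, 0.2]
finger_gap: 0.0596
[ 0.49074836 -0.32755298  0.0336312 ] 21.072523410622438 [ 0.0062 -0.003  -1.    ] [ 0.34  0.69  0.22  2.06 -0.35  0.43  1.2 ]
```

```bash
python3 -m inch '[[[-0.2,0.2,-0.5],[0,0,0]],[[0,0,0],[0,0,0]]]' -0.4; python3 -m inch '[[[0,0,0],[0,0,0]],[[0,0,0],[0,0,0]],[[0,0,0],[0,0,0]],[[0,0,0],[0,0,0]]]' 1; python3 -m inch '[[[0,0,2],[0,0,0]],[[0,0,3],[0,0,0]],[[0,0,4],[0,0,0]],[[0,0,5],[0,0,0]],[[0,0,5],[0,0,0]],[[0,0,5],[0,0,0]],[[0,0,5],[0,0,0]],[[0,0,0],[0,0,0]]]' 1
python3 - <<'E'
from h import *
p,a,M=jaw();print(p,a,M[:,0].round(4),sense()['q'].round(2)) 
E
```

```text
t: 68.1
position: [0.4884, -0.3253, 0.0279]
tcp_rot: [0.585, 0.401, 0.581, -0.4]
wrist_force: [-0.6, -0.1, 0.6]
finger_gap: 0.0597
t: 68.5
position: [0.4883, -0.3253, 0.028]
tcp_rot: [0.585, 0.401, 0.581, -0.4]
wrist_force: [0.4, 0.3, -1.8]
finger_gap: 0.0313
t: 69.3
position: [0.484, -0.3237, 0.3237]
tcp_rot: [0.583, 0.401, 0.583, -0.4]
wrist_force: [-0.4, 0.8, -1.8]
finger_gap: 0.0314
[ 0.48401854 -0.32372911  0.32372502] 21.00017127803833 [ 2.e-04 -1.e-04 -1.e+00] [ 0.18  0.33  0.43  1.81 -0.16  1.04  1.03]
```

```bash
python3 -m inch '[[[0.5,2.5,0],[0,0,5.4]],[[0.5,4,0],[0,0,5.4]],[[0.5,4,0],[0,0,5.4]],[[0.5,4,0],[0,0,5.4]],[[0.5,4,0],[0,0,5.4]],[[0.5,4,0],[0,0,5.4]],[[0.5,4,0],[0,0,5.4]],[[0.5,4,0],[0,0,5.4]],[[0.5,4,0],[0,0,5.4]],[[0.5,4,0],[0,0,5.4]],[[0.5,4,0],[0,0,5.4]],[[0.6,4,0],[0,0,5.4]],[[0.6,4,0],[0,0,5.4]],[[0.6,3,0],[0,0,5.4]],[[0.3,1.5,0],[0,0,0]],[[0,0,0],[0,0,0]],[[0,0,0],[0,0,0]],[[0,0,0],[0,0,0]]]' 1
python3 - <<'E'
from h import *
p,a,M=jaw();print(p,a,M[:,0].round(4),sense()['q'].round(2)) 
E
```

```text
t: 71.1
position: [0.5501, 0.2435, 0.3135]
tcp_rot: [0.702, -0.057, 0.708, 0.055]
wrist_force: [0.2, -0.5, -1.1]
finger_gap: 0.0312
[0.55011089 0.24346291 0.3135114 ] 99.02017422138378 [-0.0085 -0.0035 -1.    ] [-0.47  0.35 -0.06  1.75  0.02  1.05  1.19]
```

```bash
python3 -m inch '[[[0,0.2,0],[0.2,-0.5,0]],[[0,0,-2],[0,0,0]],[[0,0,-2],[0,0,0]],[[0,0,-1],[0,0,0]],[[0,0,0],[0,0,0]]]' 1
python3 - <<'E'
from h import *
p,a,M=jaw();print(p,a,M[:,0].round(4),sense()['q'].round(2)) 
E
```

```text
t: 71.6
position: [0.5511, 0.239, 0.2641]
tcp_rot: [0.707, -0.052, 0.703, 0.051]
wrist_force: [-0.5, -0.4, -2.2]
finger_gap: 0.0313
[0.55114393 0.23901327 0.26411496] 98.34142707266551 [ 5.4e-03 -1.0e-04 -1.0e+00] [-0.47  0.39 -0.05  1.83  0.03  0.92  1.18]
```

```bash
python3 -m inch '[[[-0.1,0.6,0],[0,0.2,0.6]],[[0,0,0],[0,0,0]],[[0,0,-0.6],[0,0,0]],[[0,0,0],[0,0,0]]]' 1
python3 - <<'E'
from h import *
p,a,M=jaw();print(p,a,M[:,0].round(4)) 
E
```

```text
t: 72.0
position: [0.5512, 0.2456, 0.2603]
tcp_rot: [0.707, -0.055, 0.703, 0.055]
wrist_force: [-0.1, -0.3, -1.4]
finger_gap: 0.0313
[0.5511882  0.24555194 0.26026537] 98.92319975381969 [ 0.0049  0.0015 -1.    ]
```

```bash
python3 -m inch '[[[-0.3,0,-1.5],[0,0,0]],[[-0.1,0,-1.5],[0,0,0]],[[-0.1,0,-1.5],[0,0,0]]]' 1; python3 -m inch '[[[-0.1,0,-1.5],[0,0,0]],[[0,0,-0.9],[0,0.4,0]],[[0,0,0],[0,0,0]]]' 1

```

```text
t: 72.3
position: [0.5493, 0.2466, 0.2189]
tcp_rot: [0.71, -0.053, 0.7, 0.056]
wrist_force: [0.6, 0.3, 4.1]
finger_gap: 0.0311
t: 72.6
position: [0.5489, 0.2468, 0.1943]
tcp_rot: [0.708, -0.053, 0.702, 0.057]
wrist_force: [0.7, -0.1, -5.3]
finger_gap: 0.0313
```

```bash
python3 -m inch '[[[0,0,0],[0,0,0]],[[0,0,0],[0,0,0]],[[0,0,0],[0,0,0]],[[0,0,2],[0,0,0]],[[0,0,2.5],[0,0,0]],[[0,0,2],[0,0,0]],[[0,0,0],[0,0,0]]]' -0.4
python3 -m inch '[[[0,0,0],[0,0,0]],[[0,0,0],[0,0,0]],[[0,0,0],[0,0,0]],[[0,0,0],[0,0,0]]]' 1
python3 - <<'E'
from h import *
p,a,M=jaw();print(p,a,M[:,0].round(4)) 
c=snap("wrist","w30")
E
```

```text
t: 73.3
position: [0.5497, 0.2473, 0.264]
tcp_rot: [0.708, -0.053, 0.701, 0.057]
wrist_force: [0.6, 0.7, 0.1]
finger_gap: 0.0596
t: 73.7
position: [0.549, 0.2469, 0.2627]
tcp_rot: [0.708, -0.053, 0.702, 0.057]
wrist_force: [1.4, -0.5, -0.4]
finger_gap: 0.0018
[0.54898787 0.24694809 0.26269959] 98.8899976937422 [ 0.0083  0.0064 -0.9999]
```

View pics/w30.png

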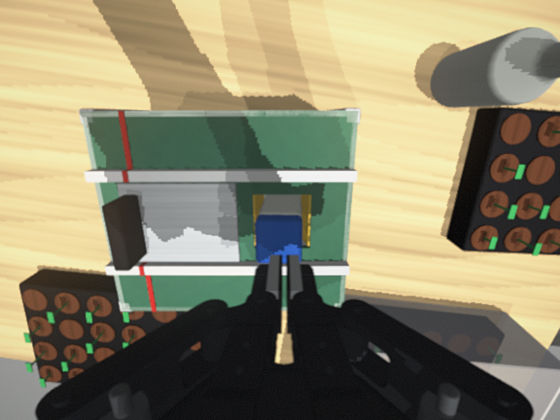

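```bash
python3 -m inch '[[[0,0,-2],[0,0.4,0]],[[-0.1,0,-2],[0,0,0]],[[0,0,-1],[0,0,0]],[[0,0,-1.5],[0,0,0]]]' 1;  python3 -m inch '[[[0,0,-1],[0,0,0]]]' 1;  python3 -m inch '[[[0,0,-1],[0,0,0]]]' 1;python3 -m inch '[[[0,0,-0.7],[0,0,0]]]' 1;python3 -m inch '[[[0,0,-0.4],[0,0,0]],[[0,0,0],[0,0,0]]]' 1
python3 - <<'E'
from h import *
p,a,M=jaw();print(p,a,M[:,0].round(4)) 
c=snap("side","s31");cv2.imwrite("pics/s31z.png",cv2.resize(c["image"][90:230,190:340],None,fx=4,fy=4,interpolation=cv2.INTER_CUBIC))
E
```

```text
t: 74.15
position: [0.5491, 0.2476, 0.1967]
tcp_rot: [0.706, -0.052, 0.703, 0.057]
wrist_force: [0.1, -0.2, 0.5]
finger_gap: -0.0002
t: 74.25
position: [0.5488, 0.2475, 0.1857]
tcp_rot: [0.706, -0.052, 0.704, 0.057]
wrist_force: [-0.2, -0.5, 1.0]
finger_gap: -0.0002
t: 74.35
position: [0.549, 0.2476, 0.1752]
tcp_rot: [0.706, -0.052, 0.704, 0.057]
wrist_force: [-0.3, 0.7, 0.5]
finger_gap: 0.0002
t: 74.45
position: [0.549, 0.2476, 0.1675]
tcp_rot: [0.706, -0.052, 0.704, 0.057]
wrist_force: [0.3, 0.3, 1.7]
finger_gap: 0.0002
t: 74.65
position: [0.5488, 0.2475, 0.1626]
tcp_rot: [0.706, -0.052, 0.704, 0.057]
wrist_force: [-0.5, -0.1, -0.1]
finger_gap: -0.0001
[0.54883604 0.24752194 0.16255651] 98.89734923189243 [ 0.0018  0.0069 -1.    ]
```

View pics/s31z.png

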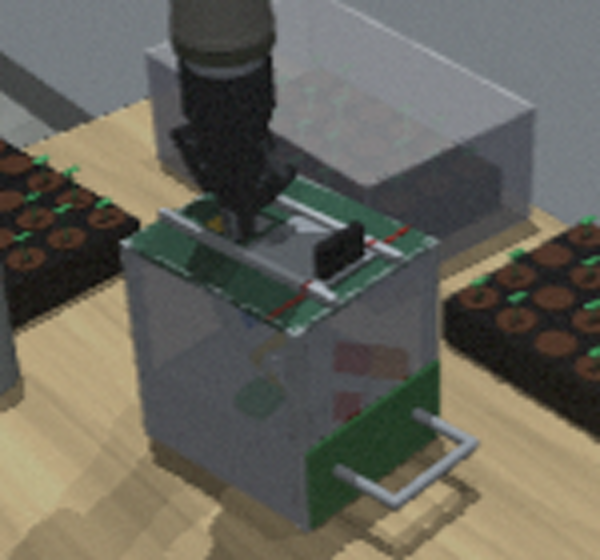

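```bash
python3 -m inch '[[[0,0,-0.4],[0,0,0]],[[0,0,0],[0,0,0]]]' 1;python3 -m inch '[[[0,0,-0.4],[0,0,0]],[[0,0,0],[0,0,0]]]' 1;python3 -m inch '[[[0,0,-0.3],[0,0,0]],[[0,0,0],[0,0,0]]]' 1
python3 - <<'E'
from h import *
p,a,M=jaw();print(p,a,M[:,0].round(4)) 
c=snap("side","s32");cv2.imwrite("pics/s32z.png",cv2.resize(c["image"][90:230,190:340],None,fx=4,fy=4,interpolation=cv2.INTER_CUBIC))
E
```

```text
t: 74.9
position: [0.5495, 0.2475, 0.1598]
tcp_rot: [0.706, -0.052, 0.703, 0.057]
wrist_force: [-1.2, 0.5, -0.4]
finger_gap: 0.0001
t: 75.1
position: [0.5501, 0.2477, 0.1565]
tcp_rot: [0.707, -0.052, 0.703, 0.057]
wrist_force: [0.6, -0.0, -1.5]
finger_gap: -0.0002
t: 75.3
position: [0.5504, 0.2477, 0.1536]
tcp_rot: [0.707, -0.052, 0.703, 0.058]
wrist_force: [-0.0, -0.4, -1.9]
finger_gap: -0.0003
[0.55043206 0.24773165 0.15362992] 98.86423612637495 [ 0.0061  0.0087 -0.9999]
```

View pics/s32z.png

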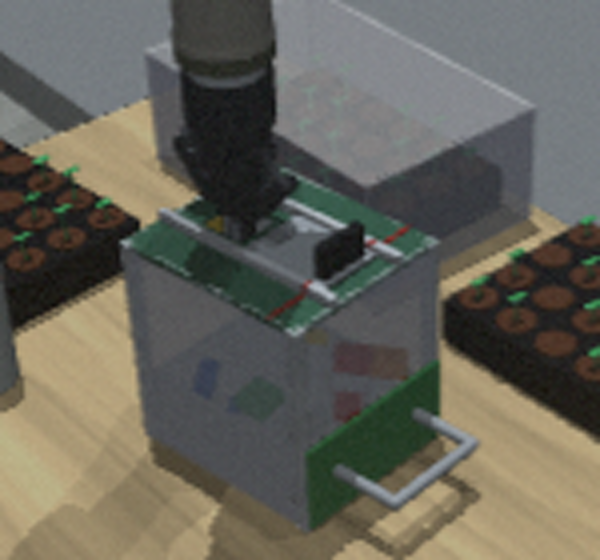

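```bash
python3 -m inch '[[[0,0,2],[0,0,0]],[[0,0,4],[0,0,0]],[[0,0,5],[0,0,0]],[[0,0,5],[0,0,0]],[[0.5,-3,0],[0,0,0]],[[0.5,-4,0],[0,0,0]],[[0.5,-4,0],[0,0,0]],[[0,0,0],[0,0,0]],[[0,0,0],[0,0,0]]]' -1
python3 - <<'E'
from h import *
p,a,M=jaw();print(p,a,M[:,0].round(4),sense()['q'].round(2)) 
c=snap("wrist","w33"); P=cloud(c)
m=(P[...,2]>.236)&(P[...,2]<.256)&(P[...,0]>.5)&(P[...,0]<.62)&(P[...,1]>.09)&(P[...,1]<.2)
print(cv2.minAreaRect((P[m][:,:2]*1000).astype(np.float32)),np.median(P[m][:,2]))
c=snap("side","s33");cv2.imwrite("pics/s33z.png",cv2.resize(c["image"][90:230,190:340],None,fx=4,fy=4,interpolation=cv2.INTER_CUBIC))
E
```

```text
t: 76.25
position: [0.5625, 0.1341, 0.3177]
tcp_rot: [0.706, -0.054, 0.704, 0.058]
wrist_force: [-0.3, 1.5, -0.5]
finger_gap: 0.0856
[0.56253711 0.13406653 0.31769738] 99.05269403537513 [ 0.0019  0.0064 -1.    ] [-0.3   0.31 -0.03  1.81  0.01  1.02  1.39]
((567.1795654296875, 130.87013244628906), (49.91455078125, 11.747077941894531), 9.149803161621094) 0.24628650882464323
```

View pics/s33z.png

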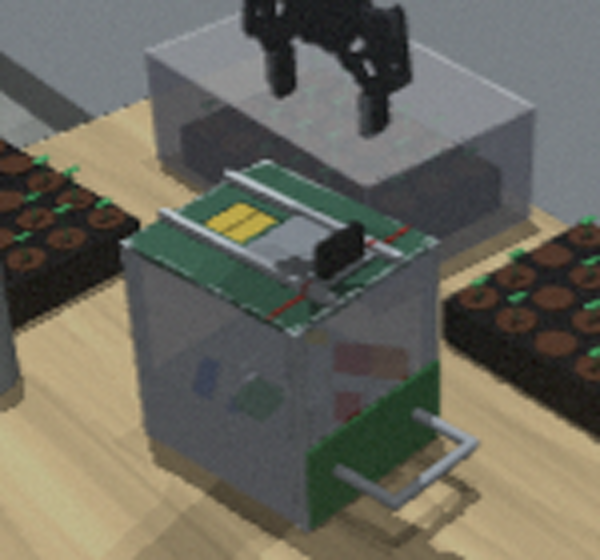

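View pics/w33.png

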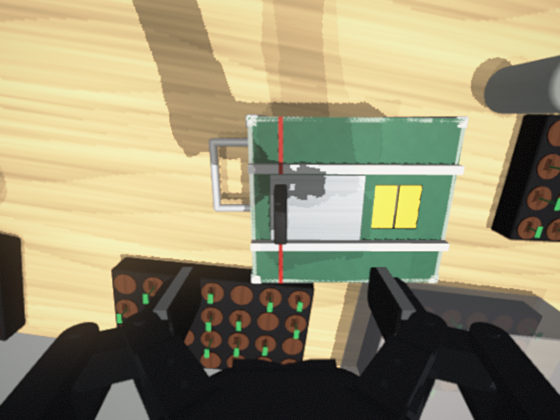

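```bash
python3 -m inch '[[[0.3,-0.3,0],[-0.4,0,0]],[[0,0,-3],[0,0,0]],[[0,0,-3],[0,0,0]],[[0,0,-2.5],[0,0,0]],[[0,0,0],[0,0,0]]]' -1
python3 - <<'E'
from h import *
p,a,M=jaw();print(p,a,M[:,0].round(4)) 
E
```

```text
t: 76.85
position: [0.566, 0.1368, 0.2301]
tcp_rot: [0.706, -0.059, 0.704, 0.059]
wrist_force: [0.8, -0.4, 0.4]
finger_gap: 0.0857
[0.56604315 0.13676416 0.2300743 ] 99.57129982420555 [ 3.2e-03 -5.0e-04 -1.0e+00]
```

```bash
python3 -m inch '[[[0.1,-0.6,0],[0,0,-0.6]],[[0,0,-2],[0,0,0]],[[0,0,-1.2],[0,0,0]],[[0,0,0],[0,0,0]]]' -1
python3 -m inch '[[[0,0,-0.1],[0,0,0]],[[0,0,0],[0,0,0]],[[0,0,0],[0,0,0]],[[0,0,0],[0,0,0]],[[0,0,0],[0,0,0]],[[0,0,0],[0,0,0]]]' 1
```

```text
t: 77.25
position: [0.5696, 0.132, 0.2008]
tcp_rot: [0.707, -0.056, 0.702, 0.056]
wrist_force: [0.8, 0.8, -0.8]
finger_gap: 0.0859
t: 77.85
position: [0.5713, 0.1324, 0.2035]
tcp_rot: [0.709, -0.055, 0.701, 0.056]
wrist_force: [-0.0, 1.1, -0.2]
finger_gap: 0.0104
```

```bash
python3 -m inch '[[[-0.16,1,0],[0,0,0]],[[-0.24,1.5,0],[0,0,0]],[[-0.24,1.5,0],[0,0,0]],[[-0.16,1,0],[0,0,0]],[[-0.12,0.8,0],[0,0,0]],[[0,0,0],[0,0,0]]]' 1
python3 - <<'E'
from h import *
p,a,M=jaw();print(p,a,M[:,0].round(4)) 
E
```

```text
t: 78.45
position: [0.5637, 0.1814, 0.2036]
tcp_rot: [0.709, -0.057, 0.701, 0.049]
wrist_force: [-0.3, 3.7, -0.1]
finger_gap: 0.0106
[0.56372002 0.18136399 0.20356248] 98.53501548669352 [ 0.0132 -0.0104 -0.9999]
```

```bash
python3 -m inch '[[[-0.16,1,0],[0.3,0.2,0.3]],[[-0.1,0.6,0],[0,0,0]]]' 1;  python3 -m inch '[[[-0.08,0.4,0],[0,0,0]]]' 1; python3 -m inch '[[[-0.08,0.4,0],[0,0,0]]]' 1; python3 -m inch '[[[-0.05,0.3,0],[0,0,0]]]' 1
```

```text
t: 78.65
position: [0.5616, 0.1941, 0.2035]
tcp_rot: [0.708, -0.057, 0.702, 0.05]
wrist_force: [0.8, -7.2, 2.0]
finger_gap: 0.0106
t: 78.75
position: [0.5612, 0.1967, 0.2035]
tcp_rot: [0.708, -0.057, 0.702, 0.049]
wrist_force: [2.1, -6.2, 1.0]
finger_gap: 0.0105
t: 78.85
position: [0.5608, 0.1991, 0.2035]
tcp_rot: [0.708, -0.057, 0.702, 0.048]
wrist_force: [1.6, -5.6, 0.6]
finger_gap: 0.01
t: 78.95
position: [0.5606, 0.2006, 0.2035]
tcp_rot: [0.708, -0.058, 0.702, 0.047]
wrist_force: [0.1, -6.1, 2.9]
finger_gap: 0.0104
```

```bash
python3 -m inch '[[[-0.05,0.4,0],[0,0,0]]]' 1;  python3 -m inch '[[[-0.05,0.4,0],[0,0,0]]]' 1; python3 -m inch '[[[-0.05,0.4,0],[0,0,0]]]' 1
```

```text
t: 79.05
position: [0.5605, 0.2012, 0.2035]
tcp_rot: [0.708, -0.058, 0.702, 0.045]
wrist_force: [1.6, -16.2, 5.7]
finger_gap: 0.0106
t: 79.15
position: [0.5605, 0.2011, 0.2035]
tcp_rot: [0.708, -0.059, 0.702, 0.043]
wrist_force: [1.4, -13.8, 3.5]
finger_gap: 0.0108
t: 79.25
position: [0.5605, 0.2009, 0.2036]
tcp_rot: [0.708, -0.06, 0.703, 0.04]
wrist_force: [0.9, -12.4, 3.5]
finger_gap: 0.0104
```

```bash
python3 -m inch '[[[0,0,0],[0,0,0]]]' 1; python3 -m inch '[[[0,0,0],[0,0,0]],[[0,0,0],[0,0,0]],[[0,0,0],[0,0,0]],[[0,0,0],[0,0,0]],[[0,0,0],[0,0,0]],[[0,0,3],[0,0,0]],[[0,0,5],[0,0,0]],[[0,0,5],[0,0,0]],[[0,0,3],[0,0,0]],[[0,-4,0],[0,0,0]],[[0,0,0],[0,0,0]],[[0,0,0],[0,0,0]]]' -1
python3 - <<'E'
from h import *
p,a,M=jaw();print(p,a,M[:,0].round(4)) 
c=snap("wrist","w34"); P=cloud(c)
m=(P[...,2]>.236)&(P[...,2]<.256)&(P[...,0]>.5)&(P[...,0]<.62)&(P[...,1]>.12)&(P[...,1]<.26)
print(cv2.minAreaRect((P[m][:,:2]*1000).astype(np.float32)))
c=snap("side","s34"); print(pinpoint("side","drawer_handle"))
for q in ("bottle","pot","trowel"): print(q,pinpoint("side",q)[:1])
E
```

```text
t: 79.35
position: [0.5605, 0.2006, 0.2036]
tcp_rot: [0.708, -0.059, 0.703, 0.04]
wrist_force: [-2.5, 5.6, -1.2]
finger_gap: 0.0104
t: 80.55
position: [0.5586, 0.1612, 0.3698]
tcp_rot: [0.707, -0.06, 0.703, 0.042]
wrist_force: [-0.4, 0.5, 0.3]
finger_gap: 0.0854
[0.55863453 0.16119805 0.36977887] 98.22057868852544 [ 0.0082 -0.0254 -0.9996]
((556.1253662109375, 200.09825134277344), (49.2109375, 12.05095100402832), 8.865020751953125)
[{'point': [0.5794, 0.0315, 0.0493], 'confidence': 0.72}, {'point': [0.5534, 0.201, 0.2296], 'confidence': 0.18}]
bottle [{'point': [0.3834, 0.4541, -0.0012], 'confidence': 0.56}]
pot []
trowel [{'point': [0.451, -0.491, 0.0009], 'confidence': 0.97}]
```

View pics/s34.png

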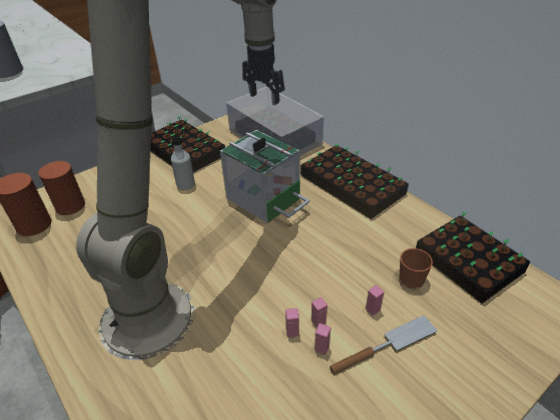

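View pics/w34.png

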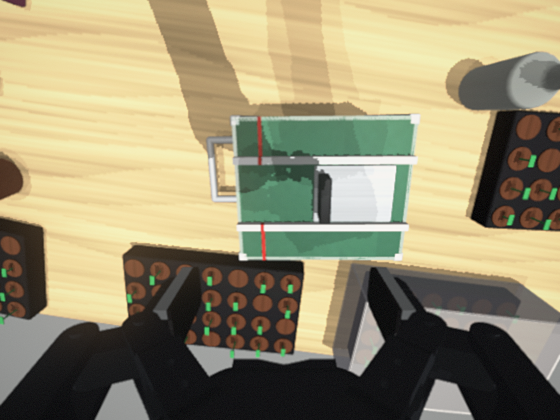

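```bash
python3 - <<'E'
from h import *
from mo import d,e
c=capture("wrist"); P=cloud(c)
m=(abs(P[...,2]-.052)<.008)&(P[...,0]>.5)&(P[...,0]<.68)&(P[...,1]>-.02)&(P[...,1]<.06)
q=P[m][:,:2]; s=q@d; t=q@e
mm=abs(t-.581)<.03; print(mm.sum(),np.percentile(s[mm],[2,50,98]).round(4),"expected centre",.1567-.215)
E
```

```text
258 [-0.0623 -0.0555 -0.0511] expected centre -0.05829999999999999
```

```bash
python3 - <<'E'
from h import *
print(sense()["t"],hand_in())
E
```

```text
the job is handed in; nothing more can be done
80.9 None
```

The job is done and handed in at 80.9 s, but one force spike during the run may count against it.

**What I did:**
- I pushed the drawer home through its detent until it stalled against the stop.
- I opened the shutter about 69 mm, with the handle level with the red lines.
- I loaded all five canisters through the twin flap in the order orange, red, green, yellow, blue. Blue had been knocked about 5 cm aside during the run, so I located it again first.
- I then slid the shutter shut against its stop.

**Last checks:**
- **Shutter:** the handle is within 0.5 mm of where it stood closed at the start.
- **Drawer:** the bar handle is at its home position within about 2 mm.
- **Flaps:** both looked shut before I closed the shutter.
- **Canisters:** all five were seen inside the store, and no coloured ones are left on the bench.
- **Bystanders:** the bottle, trowel and pink look-alikes were not touched. The last network search found no pot, but it stands in its place in the picture.

**What went wrong or disagreed:**
- **Force spike:** after red had dropped, I pushed down too far. The wrist force briefly read about 116 N, just under the 120 N limit. The gripper's body or fingers probably met the store's top. If it was the body, that push broke the 40 N rule, and I could not verify which it was. I stopped shallower for the other canisters.
- **Fingertip position:** the fingertips really end about 28 mm behind the reported TCP. Because of that, the first tries at the drawer bar and the shutter handle passed over or closed above them. I allowed for it after that.

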